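Hang the mallet in the empty ring of the revolving tool rack

TASK

Put the wooden mallet away on the revolving tool rack. First turn the rack until its empty ring is on the side facing the robot, then lower the mallet handle-first through that ring until its head sits flat on the ring; let it down gently, do not let it fall into place. Leave the other things on the bench where they are.

Things in the scene. Friction and masses are not known exactly. Their poses are not given: they have to be found in the camera images.
- mallet: All-wood joiner's mallet, 180 mm long, 0.2 kg, lying flat on the bench at first. Head 95 mm (own y, between striking faces) x 60 mm (own x, along the handle) x 42 mm (own z, between the flat cheeks). Origin: centre of the head, 21 mm up when lying flat (z vertical); x runs along the handle's axis, from the handle's end towards the head.
- mallet_grip (a point): Point on the axis of the mallet's handle, 75 mm from the head's centre. The handle is straight, 26 mm (mallet's y) x 20 mm (mallet's z) in section; it stands 120 mm out of the head and ends flat, 150 mm from the head's centre. While the mallet lies flat only its handle can be gripped: the head is too long to span.
- mallet_seat (a point): Point on the handle's axis at the underside of the mallet's head, 30 mm from the head's centre. It must come down to the ring, so fingers cannot stay round the handle: the head has to be held by its cheeks, from its top in line with the handle. For that the mallet must be put down and taken again, e.g. after leaning it head-up on the stack.
- rack_base: Revolving tool rack's round grey foot, 170 mm across, fixed. Origin on the post's axis at bench height; axes parallel to the world's, the -x side faces the robot. The post (24 mm; hub 38 mm; black cap 36 mm, top 192 mm up) turns with three arms 120 degrees apart, each ending in a ring. Two rings hold a hammer and a rubber mallet, stuck fast, heads up to 52 mm above the rings; one is empty.
- carousel (a joint): Turn of the rack, rad, anticlockwise positive from above, no stops. At 0 the empty ring is on the -x side, facing the robot; at +1.57 on the -y side. Starts between 0.8 and 2.2. Stiff (0.22 N m: 2 to 4 N on an arm); stays where it is left. The arms are level bars 10 mm wide, 8 mm high, middle 146 mm above the bench, bare from 19 to 82 mm from the axis.
- empty_ring (a point): Centre of the empty ring, level with its upper side, 150 mm above the bench, 110 mm from the post's axis. Ring of 8 mm round steel bar lying level, 44 mm inside and 60 mm outside diameter; it turns with the rack. The space below is free for the handle.
- stack: Stack of four planed boards, heavy and fixed: 120 mm (own x) x 340 mm (own y) x 112 mm high, square edges. Origin: middle of its underside. Its long upright side at own x = -60 mm faces the robot; the mallet can be leant on that side's top edge (see stack_edge).
- stack_edge (a point): Middle of the stack's top edge that faces the robot, 112 mm up; same axes as the stack. A mallet stands here with its handle's end on the bench, about 65 mm in front of the stack's side, and a cheek on the edge: handle 65 degrees from level. The edge then touches the cheek 10 mm above the head's underside, and the top 40 mm of both cheeks stays free.
- hammer: Hammer with dark steel head and wooden handle, 200 mm, lying loose in front of the stack, not to be disturbed.
- tape: Grey tape measure, 70 mm, 34 mm high, on top of the stack at its right (-y) end, not to be disturbed.
- glue: White glue bottle, 60 mm across, 160 mm high, standing left of the rack, not to be disturbed.
- square: Try square with wooden stock and steel blade lying at the left near the robot, not to be disturbed.
- jar: Clear jar with steel lid, 72 mm across, 85 mm high, standing left of the rack, not to be disturbed.
- plane: Wooden hand plane, 240 mm long, lying at the right, not to be disturbed.
- offcut: Offcut of board, 110 x 70 x 28 mm, lying behind, between the stack and the rack, not to be disturbed.
Things that resemble listed ones, but are neither listed nor needed, are in the scene too. Leave any pink or turquoise look-alike of the mallet alone.

How it is judged:
On the way, in this order (a step that is already met when the one before it is completed fails the run):
1. the rack is turned so that its empty ring is on the side facing the robot, within 23 degrees (x of empty_ring in the frame of rack_base below -0.101 m), for 0.2 s.
2. the mallet's handle is in the empty ring, head up (horizontal distance between mallet_seat and empty_ring below 0.03 m and z of mallet_seat in the frame of empty_ring below 0.1 m and angle between mallet's own x axis and vertical below 0.4 rad), for 0.05 s.
At the end, for the whole second after the job is handed in: The mallet hangs at rest and let go in the ring that was empty, handle down within 7 degrees of vertical, the underside of its head on the ring within 5 mm in height and 13 mm sideways; that ring is on the side of the rack facing the robot (within 23 degrees of the -x direction) (x of empty_ring in the frame of rack_base below -0.101 m and horizontal distance between mallet_seat and empty_ring below 0.013 m and z of mallet_seat in the frame of empty_ring between -0.005 and 0.005 m and angle between mallet's own x axis and vertical below 0.12 rad and linear speed of mallet below 0.03 m/s and angular speed of mallet below 0.2 rad/s); the robot touches nothing.
It fails at once if the mallet falls into the ring (faster than 0.45 m/s with its handle in the ring, a fall of some 10 mm) (horizontal distance between mallet_seat and empty_ring below 0.05 m and z of mallet_seat in the frame of empty_ring between -0.02 and 0.11 m and linear speed of mallet above 0.45 m/s).
It fails at once if another thing on the bench is moved by more than 30 mm (distance of any of hammer, tape, glue, square, jar, plane, offcut from where it was at the start of the episode above 0.03 m).
It also fails if it takes over 70 s, if anything falls off the work surface, if the arm or the gripper's body presses on something with over 40 N, if the wrist force passes 120 N, or if a joint passes its speed limit or range.

ROBOT

A 6-joint arm with a two-finger parallel gripper is mounted at the origin on the work surface. World frame = base frame: x ahead of the robot, y to its left, z up, the work surface at z = 0. Lengths are in m, angles in rad, forces in N, time in s.
With the tool pointing down it reaches from about 0.25 to 0.775 m from the base axis. Payload 4 kg.
Tool frame: the origin (TCP) lies at the centre of the arm's flange, where the gripper is bolted on; the fingertips stand ahead of it and the grasp point (between the pads) lies 180 mm ahead of it (robot.tcp_to_tips is the z of the fingertips in the tool frame, in m); z points along the fingers, y is the direction in which the jaws open and shut (so a half turn about z gives the same grasp; the last joint's range is limited). The gripper opens to 94 mm and grips with 3 to 60 N. Pads are 16 mm wide; open, the fingers measure 119 mm over their backs; the gripper's body (75 mm by 177 mm) begins 78 mm behind the grasp point.
Start: joints at [-1.245, 0.087, 1.371, -0, 1.684, -0.103], TCP at [0.229, -0.5, 0.405] pointing down, gripper open.
Joint ranges: [-3.1, 3.1], [-0.76, 2.03], [0.27, 2.55], [-1.08, 4.22], [0.17, 2.65], [-2.57, 2.57]. Speed limits (rad/s): [2.79, 2.79, 3.14, 3.14, 3.14, 3.14].

INTERFACE

Orientations are given as [roll, pitch, yaw] about the fixed x, y, z axes, in that order (R = Rz(yaw) Ry(pitch) Rx(roll)).
In Python, from bench import robot gives the robot as it stands.
- The arm moves only by the tool move_arm, never from a script. Its argument "increments" is a list that holds one entry, the list of rows, each a list of 7 numbers: the opening, from 0 (shut) to 1 (fully open), then the shift along the tool's x, y, z as a fraction of full scale, then the turn, a rotation vector about the tool's x, y, z as a fraction of full scale. In form: [[[jaw, dx, dy, dz, rx, ry, rz], ...]]. A call has 1 to 8 rows; each row is the pose to reach, as a shift and turn from the pose commanded when the call began, along the tool's axes at that moment; what a row does not reach only later rows make up. Full scale, the value 1, is 0.1 m for a shift and pi/2 rad for a turn. A row lasts 1/12 s, in which the tool goes at most 41.7 mm and 7.16 degrees, less where a joint would pass 70% of its speed; a pose out of reach is approached as far as the arm can. A call with a number of a shift or a turn outside -1 to 1 is refused whole. A call with a gripper value outside its range is refused whole. The fingers move at their own pace and stop on an object; the grip force is fixed at half the most. Time passes only in rows, so rows that repeat a pose let the fingers close. It gives the time, the measured TCP pose, the force and the opening at its end, in the units of the state.
- robot.get_obs(): the state, without advancing time (a new reading comes with each control period).
- robot.snapshot(name): name is "scene" or "side" or "wrist"; returns (picture, depth): 420x560x3 uint8, red, green, blue; 420x560 float32, m along the optical axis (not along the pixel's ray), 0 where there is no reading.
- robot.camera_params(name): a dict with "mtx" (3x3 intrinsics, pixels), "R" (3x3) and "t" (3): a world point X has camera coordinates R X + t. Camera axes: x right, y down, z forward; pixel columns grow to the right and rows downward; lengths in m; the calibration is good to about 2 mm. A picture is of the moment at which its call begins: read the wrist's pose just before it. camera_params takes no time and is no camera call; for the wrist camera it gives the pose at the moment of the call.
- robot.close_job(): hands the job in, once; it reports no verdict.
The state is a dict: "time": time; "joint_positions": joint angles; "qvel": joint speeds; "joint_torque": joint torques, N m; "tool_pos": TCP position; "ee_rot": TCP orientation; "wrist_force": force on the tool from outside, world axes, zero at the start; "wrist_torque": the same for the moment, N m; "width": finger opening in m.
Only numpy, scipy, OpenCV 4.12 (cv2) and the standard library are available. Lean on these libraries where they do the work, as an engineer would, in place of code of your own. Each camera call takes 0.05 s, during which the arm holds its last target.

## Working session

There is one attempt and no reset: what is moved stays moved. The work goes in short steps, Python scripts to look and compute and a tool call to move; the robot and the scene stay as the last step left them, time stands still between calls to the robot, and variables do not carry over. Pictures are saved under pics/ and viewed, and the job is handed in when it is done.

Besides the shell and the picture viewer there is one more tool, called after ">>>" as name(argument=value, ...), one argument or row to a line, values as JSON. move_arm: Moves the arm, as the interface text tells. Its arguments: {"type":"object","properties":{"increments":{"type":"array","items":{"type":"array","items":{"type":"array","items":{"type":"number","minimum":-1,"maximum":1}}}}},"required":["increments"]}

```bash
ls; mkdir -p pics; cat > h.py <<'E'
import numpy as np, cv2
from bench import robot
from scipy.spatial.transform import Rotation as Rn
def snap(n,f):
    P=robot.camera_params(n); im,d=robot.snapshot(n)
    cv2.imwrite('pics/%s.png'%f,im[:,:,::-1]); np.savez('pics/%s.npz'%f,im=im,d=d,K=P['mtx'],R=P['R'],t=P['t'])
    return im,d,P
def load(f): return np.load('pics/%s.npz'%f)
def world(z,u,v,dep=None):
    K,R,t=z['K'],np.array(z['R']),np.array(z['t'])
    d=z['d'][int(v),int(u)] if dep is None else dep
    c=np.linalg.inv(K)@np.array([u,v,1.])*d
    return R.T@(c-t)
def cloud(z):
    d=z['d'];v,u=np.mgrid[:d.shape[0],:d.shape[1]]
    c=np.stack([u,v,np.ones_like(u)],-1).reshape(-1,3)@np.linalg.inv(z['K']).T*d.reshape(-1,1)
    return ((c-z['t'])@z['R']).reshape(d.shape+(3,))
def ray(z,u,v,h):
    o=-z['R'].T@z['t']; r=z['R'].T@np.linalg.inv(z['K'])@np.array([u,v,1.]); return o+r*(h-o[2])/r[2]
def proj(z,X):
    c=z['K']@(z['R']@np.array(X)+z['t']); return c[:2]/c[2]
E
python3 - <<'E'
from h import *
for n in ['scene','side','wrist']: snap(n,n+'0')
o=robot.get_obs(); print(o, robot.tcp_to_tips)
E
```

```text
pics
{'time': 0.15, 'joint_positions': array([-1.24508323e+00,  8.78023595e-02,  1.37188318e+00, -2.42655703e-05,
        1.68360718e+00, -1.03101696e-01]), 'qvel': array([-3.29805081e-03, -1.22272683e-03, -5.26391002e-03,  1.01664531e-03,
       -9.02913553e-05, -1.66227847e-03]), 'joint_torque': array([ 1.15998315e-03, -3.40643442e+01, -3.02792788e+01,  7.18483957e-02,
        3.04997864e-02, -1.19942019e-04]), 'tool_pos': array([ 0.22865187, -0.50012939,  0.40377554]), 'ee_rot': array([-3.13989913e+00, -1.50981289e-04,  4.28811956e-01]), 'wrist_force': array([-0.46118427, -0.06435822,  0.31749405]), 'wrist_torque': array([-0.02057297,  0.01141676,  0.05196365]), 'width': 0.09411393757740039} 0.1992
```

View pics/scene0.png

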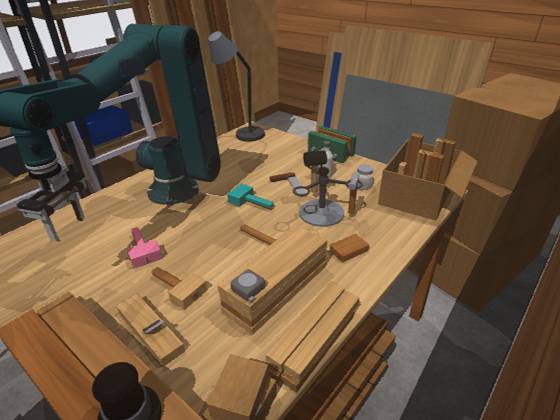

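View pics/side0.png

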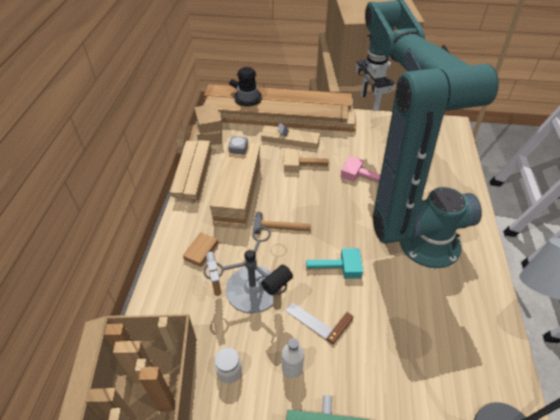

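View pics/wrist0.png

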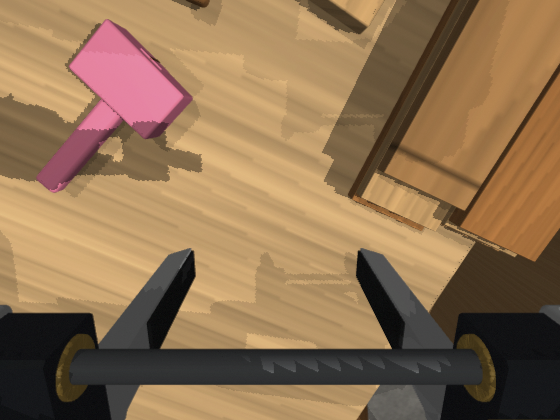

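Candidates for the mallet in the scene view are pink at (145,248) and turquoise at (250,195), both look-alikes, and bare wood at (180,288), which is side pixel (305,160). I choose the bare wood one. Next comes a close crop and measurements from depth.

```bash
python3 - <<'E'
from h import *
z=load('scene0');s=load('side0')
a=cv2.resize(z['im'][255:325,130:230,::-1],None,fx=4,fy=4,interpolation=2)
b=cv2.resize(s['im'][140:180,270:340,::-1],None,fx=5.7,fy=5.7,interpolation=2)
c=cv2.resize(z['im'][140:235,265:385,::-1],None,fx=3.3,fy=3.3,interpolation=2)
d=cv2.resize(s['im'][200:320,190:320,::-1],None,fx=3,fy=3,interpolation=2)
H=max(a.shape[0],b.shape[0]);
def pad(x,h,w): return cv2.copyMakeBorder(x,0,h-x.shape[0],0,w-x.shape[1],cv2.BORDER_CONSTANT)
cv2.imwrite('pics/crop0.png',np.vstack([np.hstack([pad(a,285,400),pad(b,285,400)]),np.hstack([pad(c,314,400)[:314],pad(d,360,400)[:314]])]))
for n,f in (('scene',z),('side',s)):
    C=cloud(f); print(n,'cam',-f['R'].T@f['t'])
    pts=dict(scene=dict(bench=(220,300),head=(187,291),handle=(163,276),tape=(248,283),stacktop=(300,265),ringE=None,cap=(324,173)),side=dict(bench=(330,190),head=(291,160),handle=(315,160),stacktop=(236,180),cap=(250,257)))[n]
    for k,p in pts.items():
        if p: print(k,p,C[p[1],p[0]].round(4))
E
```

```text
scene cam [ 1.26170458 -0.80052778  0.88543721]
bench (220, 300) [ 0.6368 -0.3269  0.053 ]
head (187, 291) [ 0.5271 -0.355   0.0386]
handle (163, 276) [ 0.4172 -0.3583  0.0331]
tape (248, 283) [ 0.723  -0.2976  0.1497]
stacktop (300, 265) [ 0.7546 -0.1211  0.1023]
cap (324, 173) [0.588  0.2336 0.1831]
side cam [0.40654351 0.98473159 1.22136816]
bench (330, 190) [ 0.3506 -0.2106  0.0007]
head (291, 160) [ 0.5113 -0.3152  0.0432]
handle (315, 160) [ 0.4178 -0.3331  0.037 ]
stacktop (236, 180) [ 0.6883 -0.1128  0.1113]
cap (250, 257) [0.5735 0.2645 0.189 ]
```

View pics/crop0.png

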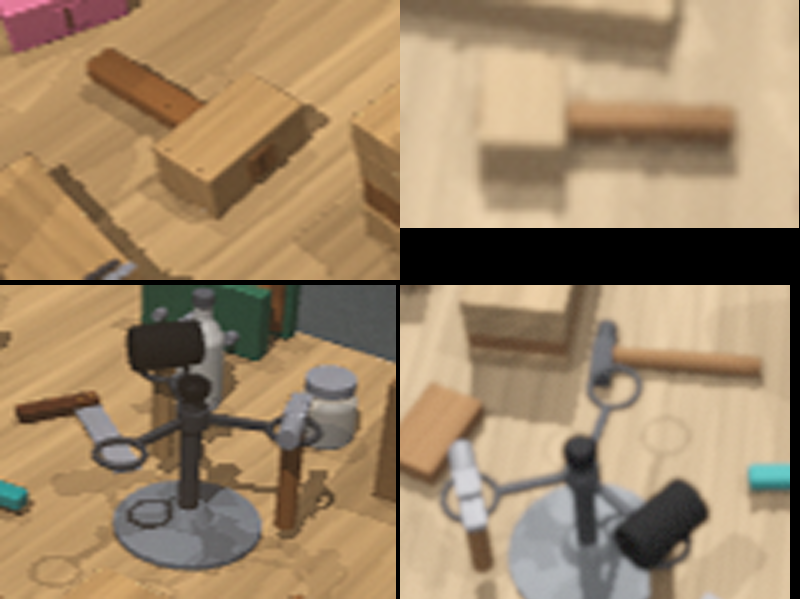

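```bash
python3 - <<'E'
from h import *
z=load('scene0');s=load('side0')
def tri(p,q):
    A=[];b=[]
    for f,(u,v) in ((z,p),(s,q)):
        o=-f['R'].T@f['t']; r=f['R'].T@np.linalg.inv(f['K'])@np.array([u,v,1.]); r/=np.linalg.norm(r)
        M=np.eye(3)-np.outer(r,r);A.append(M);b.append(M@o)
    return np.linalg.lstsq(np.vstack(A),np.hstack(b),rcond=None)[0]
# ring
print('ring tri',tri((301.4,191),(261.3,234.3)),ray(z,301.4,191,.146),ray(s,261.3,234.3,.146))
# cap
for f,n,c in((z,'sc',(324,171)),(s,'si',(250,257))):
    print(n,ray(f,*c,.192))
print('cap tri',tri((323.5,172),(250,254)))
# heads: mallet cloud
for f,n in((z,'sc'),(s,'si')):
    C=cloud(f)
    m=(C[...,2]>.037)&(C[...,2]<.05)&(C[...,0]>.44)&(C[...,0]<.6)&(C[...,1]>-.42)&(C[...,1]<-.25)
    P=C[m];
    if len(P): print(n,len(P),cv2.minAreaRect((P[:,:2]*1000).astype(np.float32)),P[:,2].mean())
    m=(C[...,2]>.105)&(C[...,2]<.12)&(C[...,0]>.55)&(C[...,0]<.9)&(C[...,1]>-.4)&(C[...,1]<.12)
    mm=cv2.morphologyEx(m.astype(np.uint8),cv2.MORPH_OPEN,np.ones((3,3)))>0
    P=C[mm];print('stack',len(P),cv2.minAreaRect((P[:,:2]*1000).astype(np.float32)),P[:,2].mean())
    # any above 60mm objects listing near rack
C=cloud(s)
im=s['im'].astype(int)
E
```

```text
ring tri [0.55943719 0.14299908 0.14250085] [0.56198772 0.13844327 0.146     ] [0.55952102 0.14617724 0.146     ]
sc [0.58860065 0.23200166 0.192     ]
si [0.57302664 0.26653149 0.192     ]
cap tri [0.57718984 0.24626421 0.17770646]
sc 526 ((511.769775390625, -344.8892517089844), (62.5617790222168, 97.06851196289062), 3.5780692100524902) 0.04224563600440225
stack 2937 ((693.9256591796875, -158.9822998046875), (343.3121337890625, 124.37476348876953), 89.81694793701172) 0.11209996795328193
si 216 ((512.0167846679688, -339.260986328125), (59.536582946777344, 100.74905395507812), 0.5047307014465332) 0.04127523279120172
stack 1943 ((694.6510620117188, -152.1546173095703), (343.07550048828125, 120.95582580566406), 89.6803970336914) 0.11076449282440762
```

The wood mallet is confirmed: bare wood, head at about (0.512,-0.342), handle towards the robot. The empty ring is at about (0.56,0.142). I'll move towards the rack for a close look, logging the joints on the way.

>>> move_arm(
  increments=[
    [[0, 0.9, -0.66, -0.3, 0, 0, 0.273], [0, 0.9, -0.66, -0.3, 0, 0, 0.273], [0, 0.9, -0.66, -0.3, 0, 0, 0.273], [0, 0.9, -0.66, -0.3, 0, 0, 0.273], [0, 0.9, -0.66, -0.3, 0, 0, 0.273]],
  ],
)

```text
time: 0.57
tool_pos: [0.2838, -0.4014, 0.4356]
ee_rot: [3.14, -0.001, 0.002]
wrist_force: [-0.5, -0.2, 0.0]
width: 0.0637
```

```bash
cat > log.py <<'E'
from h import *
import json
o=robot.get_obs(); r={k:np.array(v).tolist() for k,v in o.items()}
open('log.jsonl','a').write(json.dumps(r)+'\n')
print('t',o['time'],'q',np.round(o['joint_positions'],4),'p',np.round(o['tool_pos'],4),'rpy',np.round(o['ee_rot'],4),'F',np.round(o['wrist_force'],1),'w',round(float(o['width']),4))
E
python3 log.py
```

```text
t 0.5667 q [-1.0706e+00 -4.8200e-02  1.4476e+00 -1.0000e-04  1.7401e+00  4.9820e-01] p [ 0.2838 -0.4014  0.4356] rpy [ 3.1397e+00 -9.0000e-04  1.9000e-03] F [-0.5 -0.2  0. ] w 0.0637
```

>>> move_arm(
  increments=[
    [[0, 0.4, -1, 0, 0, 0, 0], [0, 0.4, -1, 0, 0, 0, 0], [0, 0.4, -1, 0, 0, 0, 0]],
  ],
)

```text
time: 0.82
tool_pos: [0.3233, -0.3011, 0.4339]
ee_rot: [-3.139, 0.0, 0.001]
wrist_force: [-0.5, 1.0, 0.8]
width: 0.0443
```

>>> move_arm(
  increments=[
    [[0, 0.4, -1, 0, 0, 0, 0], [0, 0.4, -1, 0, 0, 0, 0], [0, 0.4, -1, 0, 0, 0, 0]],
  ],
)

```text
time: 1.07
tool_pos: [0.3635, -0.2007, 0.4341]
ee_rot: [-3.14, 0.0, 0.003]
wrist_force: [-0.1, 0.2, 0.6]
width: 0.0239
```

```bash
python3 log.py
```

```text
t 1.0667 q [-6.4160e-01 -2.2070e-01  1.6029e+00  1.1000e-03  1.7607e+00  9.2680e-01] p [ 0.3635 -0.2007  0.4341] rpy [-3.14e+00  4.00e-04  2.60e-03] F [-0.1  0.2  0.6] w 0.0239
```

>>> move_arm(
  increments=[
    [[0, 0.4, -1, 0, 0, 0, 0], [0, 0.4, -1, 0, 0, 0, 0], [0, 0.4, -1, 0, 0, 0, 0]],
  ],
)

```text
time: 1.32
tool_pos: [0.4037, -0.1006, 0.434]
ee_rot: [-3.14, 0.001, 0.003]
wrist_force: [-0.0, 0.2, -0.1]
width: 0.0043
```

>>> move_arm(
  increments=[
    [[0, 0.4, -1, 0, 0, 0, 0], [0, 0.4, -1, 0, 0, 0, 0], [0, 0.4, -1, 0, 0, 0, 0]],
  ],
)

```text
time: 1.57
tool_pos: [0.4439, -0.0004, 0.4338]
ee_rot: [-3.14, 0.001, 0.003]
wrist_force: [0.5, -0.3, 0.0]
width: 0.0005
```

>>> move_arm(
  increments=[
    [[0, 0.4, -1, 0, 0, 0, 0], [0, 0.4, -1, 0, 0, 0, 0], [0, 0.4, -1, 0, 0, 0, 0], [0, 0.4, -1, 0, 0, 0, 0], [0, 0.4, -1, 0, 0, 0, 0]],
  ],
)

```text
time: 1.98
tool_pos: [0.4837, 0.0976, 0.4334]
ee_rot: [3.14, 0.003, 0.003]
wrist_force: [-0.1, -0.3, 0.5]
width: 0.0005
```

```bash
python3 log.py; python3 -c "
from h import *
snap('wrist','w1')"
```

```text
t 1.9833 q [ 8.4400e-02 -4.2300e-02  1.4464e+00 -9.0000e-04  1.7401e+00  1.6523e+00] p [0.4837 0.0976 0.4334] rpy [3.1405e+00 2.6000e-03 2.7000e-03] F [-0.1 -0.3  0.5] w 0.0005
```

View pics/w1.png

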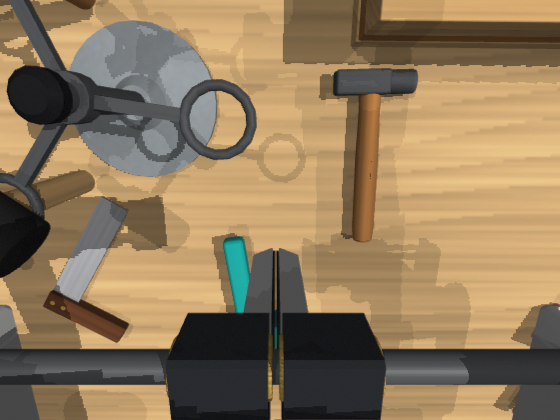

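The wrist view shows the ring at (217,119), the cap at (40,95), the hammer at (330-417,70-240), the try square at lower left and the stack corner at (360,40).

```bash
python3 - <<'E'
from h import *
z=load('w1');C=cloud(z)
m=(C[...,2]>.13)&(C[...,2]<.16)
ys,xs=np.where(m); P=C[m]
print('n',len(P))
rp=P[(P[:,0]>.45)&(P[:,1]<.2)]
# ring: circle from mask in px
mk=(m*255).astype(np.uint8)
cs,h=cv2.findContours(mk,cv2.RETR_CCOMP,cv2.CHAIN_APPROX_NONE)
for i,c in enumerate(cs):
    if len(c)>40: print(i,h[0][i],cv2.contourArea(c),cv2.fitEllipse(c)[:2])
print('ring by ray',ray(z,217,119,.148),ray(z,217,119,.15))
cap=(C[...,2]>.18)&(C[...,2]<.2)
ys,xs=np.where(cap&(np.arange(560)[None]<100)&(np.arange(420)[:,None]<150)); 
print('cap px',xs.min(),xs.max(),ys.min(),ys.max(),np.median(C[cap],0))
(cx,cy),r=cv2.minEnclosingCircle(np.stack([xs,ys],1).astype(np.float32)); print(cx,cy,r,ray(z,cx,cy,.192))
# hammer
for p in [(335,82),(416,82),(372,95),(352,240),(372,240)]: print(p,ray(z,*p,.015))
# base foot circle edges
print('stack corner', C[45,420], ray(z,362,40,.112))
print('cam',-z['R'].T@z['t'], robot.get_obs()['tool_pos'])
g=z['im'];
E
```

```text
n 8611
1 [ 2  0 -1 -1] 62.5 ((42.24477767944336, 239.2595977783203), (3.6327288150787354, 33.6134147644043))
6 [-1  5  7 -1] 10679.5 ((117.89450073242188, 136.165771484375), (220.1764373779297, 273.2069091796875))
32 [33 31 -1  6] 2678.5 ((217.51405334472656, 119.50064086914062), (56.688961029052734, 60.22118377685547))
ring by ray [0.56275776 0.14246092 0.148     ] [0.56279081 0.1421286  0.15      ]
cap px 7 69 65 124 [0.57047438 0.25436731 0.189632  ]
37.911155700683594 94.60743713378906 33.73834991455078 [0.5776717 0.2449786 0.192    ]
(335, 82) [0.60021349 0.03261134 0.015     ]
(416, 82) [ 0.60046847 -0.05673416  0.015     ]
(372, 95) [ 0.58679521 -0.00934787  0.015     ]
(352, 240) [0.41410228 0.0012072  0.015     ]
(372, 240) [ 0.41416677 -0.02401851  0.015     ]
stack corner [ 0.63816185 -0.05791103  0.01135412] [0.62384522 0.02863833 0.112     ]
cam [0.56712246 0.09857419 0.41212643] [0.48341477 0.09675064 0.4336849 ]
```

```bash
python3 - <<'E'
from h import *
z=load('w1');
for h in (.005,.012): print(ray(z,142.5,99,h), ray(z,68,99,h)[1]-ray(z,217,99,h)[1])
import json
L=[json.loads(l) for l in open('log.jsonl')]
L.append(dict(joint_positions=[-1.24508323e+00,8.78023595e-02,1.37188318e+00,0,1.68360718,-.1031],tool_pos=[0.22865187,-0.50012939,0.40377554]))
# FK: planar fit, tool down: radial offset & lateral
from scipy.optimize import least_squares
def planar(q,p):
    h,L1,L2,a,d6,lat,r0=p
    A=q[1];B=q[1]+q[2];Cc=B+q[4]
    r=r0+L1*np.sin(A)+a*np.cos(B)+L2*np.sin(B)+d6*np.sin(Cc)
    zz=h+L1*np.cos(A)-a*np.sin(B)+L2*np.cos(B)+d6*np.cos(Cc)
    return r,zz
for l in L:
    q=l['joint_positions'];p=l['tool_pos'];c,s=np.cos(q[0]),np.sin(q[0])
    print(np.round(q,3),'rad',p[0]*c+p[1]*s,'lat',-p[0]*s+p[1]*c,'z',p[2])
E
```

```text
[0.58221974 0.25052857 0.005     ] 0.17065473068752046
[0.58196017 0.24791591 0.012     ] 0.16772054848221493
[-1.071 -0.048  1.448 -0.     1.74   0.498] rad 0.4883244361718497 lat 0.05658620897614566 z 0.43564907290198485
[-6.420e-01 -2.210e-01  1.603e+00  1.000e-03  1.761e+00  9.270e-01] rad 0.4113126198348416 lat 0.056757167568274064 z 0.43407832476420116
[ 8.400e-02 -4.200e-02  1.446e+00 -1.000e-03  1.740e+00  1.652e+00] rad 0.49020827016140234 lat 0.05646536922051001 z 0.43337281902004177
[-1.245  0.088  1.372  0.     1.684 -0.103] rad 0.5469990284798727 lat 0.056596353578162784 z 0.40377554
```

>>> move_arm(
  increments=[
    [[0, 0.61, -0.41, 0, 0, 0, 0], [0, 0.61, -0.41, 0, 0, 0, 0], [0, 0.61, -0.41, 0, 0, 0, 0]],
  ],
)

```text
time: 2.28
tool_pos: [0.5471, 0.1382, 0.4319]
ee_rot: [-3.141, 0.002, -0.0]
wrist_force: [-1.5, -0.7, -0.2]
width: 0.0005
```

>>> move_arm(
  increments=[
    [[0, 0.61, -0.41, 0, 0, 0, 0], [0, 0.61, -0.41, 0, 0, 0, 0], [0, 0.61, -0.41, 0.05, 0, 0, 0], [0, 0.61, -0.41, 0.1, 0, 0, 0]],
  ],
)

```text
time: 2.62
tool_pos: [0.6059, 0.1778, 0.4231]
ee_rot: [3.14, 0.002, -0.001]
wrist_force: [0.6, -1.2, -0.5]
width: 0.0007
```

>>> move_arm(
  increments=[
    [[0, 0, 0, 0.3, 0, 0, 0], [0, 0, 0, 0.6, 0, 0, 0], [0, 0, 0, 0.94, 0, 0, 0], [0, 0, 0, 0.94, 0, 0, 0], [0, 0, 0, 0.94, 0, 0, 0]],
  ],
)

```text
time: 3.03
tool_pos: [0.6038, 0.1775, 0.3292]
ee_rot: [3.14, 0.005, -0.002]
wrist_force: [0.7, 0.5, 0.3]
width: 0.0003
```

```bash
python3 log.py; python3 -c "
from h import *
snap('side','s2')
z=load('s2')
cv2.imwrite('pics/s2c.png',cv2.resize(z['im'][190:330,170:330,::-1],None,fx=4,fy=4))"
```

```text
t 3.0333 q [ 1.9600e-01  2.8920e-01  1.2847e+00 -5.0000e-04  1.5727e+00  1.7684e+00] p [0.6038 0.1775 0.3292] rpy [ 3.1401e+00  4.9000e-03 -1.6000e-03] F [0.7 0.5 0.3] w 0.0003
```

View pics/s2c.png

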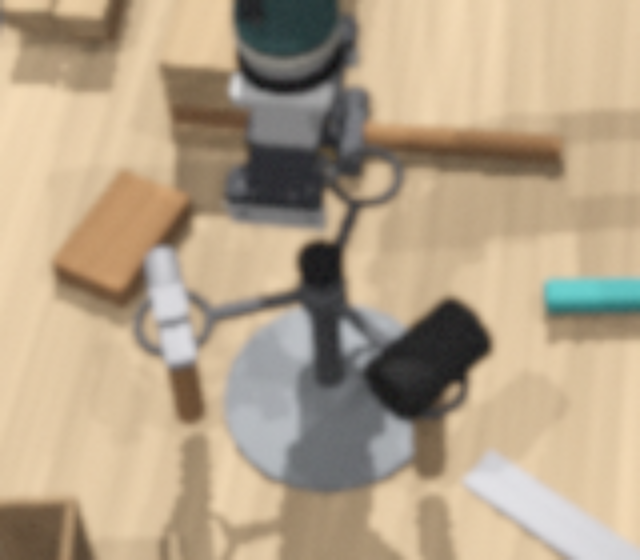

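The closed fingers are beside the empty arm on its far (+x) side, so I can push now.

>>> move_arm(
  increments=[
    [[0, -0.14, 0, 0, 0, 0, 0], [0, -0.273, -0.03, 0, 0, 0, 0], [0, -0.36, -0.043, 0, 0, 0, 0], [0, -0.445, -0.062, 0, 0, 0, 0], [0, -0.526, -0.095, 0, 0, 0, 0], [0, -0.604, -0.134, 0, 0, 0, 0], [0, -0.674, -0.188, 0, 0, 0, 0], [0, -0.738, -0.245, 0, 0, 0, 0]],
  ],
)

```text
time: 3.75
tool_pos: [0.5327, 0.2028, 0.3362]
ee_rot: [-3.141, -0.013, -0.002]
wrist_force: [4.4, -1.6, -0.2]
width: 0.0006
```

>>> move_arm(
  increments=[
    [[0, -0.056, -0.067, 0, 0, 0, 0], [0, -0.101, -0.142, 0, 0, 0, 0], [0, -0.125, -0.19, 0, 0, 0, 0], [0, -0.146, -0.237, 0, 0, 0, 0], [0, -0.156, -0.262, 0, 0, 0, 0], [0, -0.162, -0.28, 0, 0, 0, 0], [0, -0.162, -0.28, 0, 0, 0, 0]],
  ],
)

```text
time: 4.33
tool_pos: [0.515, 0.2319, 0.3313]
ee_rot: [-3.141, -0.0, 0.0]
wrist_force: [-0.4, -2.0, 0.1]
width: 0.0006
```

```bash
python3 log.py; python3 -c "
from h import *
snap('side','s3')
z=load('s3')
cv2.imwrite('pics/s3c.png',cv2.resize(z['im'][190:330,170:330,::-1],None,fx=4,fy=4))"
```

```text
t 4.3333 q [3.2270e-01 1.4520e-01 1.4526e+00 2.0000e-04 1.5435e+00 1.8932e+00] p [0.515  0.2319 0.3313] rpy [-3.1412e+00 -3.0000e-04  3.0000e-04] F [-0.4 -2.   0.1] w 0.0006
```

View pics/s3c.png

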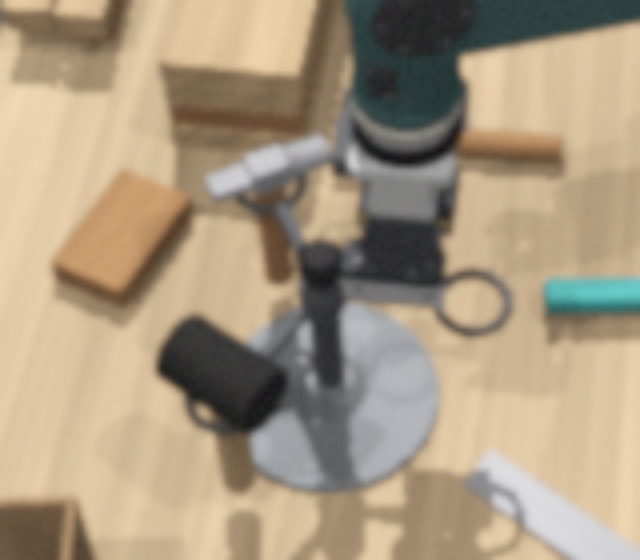

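The empty ring now faces the robot. I'll back off, rise and measure it from above.

>>> move_arm(
  increments=[
    [[0, 0, 0.2, 0, 0, 0, 0], [0, 0, 0.2, -0.3, 0, 0, 0], [0, 0, 0.2, -0.7, 0, 0, 0], [0, 0, 0.2, -1, 0, 0, 0], [0, 0, 0.2, -1, 0, 0, 0]],
  ],
)

```text
time: 4.8
tool_pos: [0.5153, 0.2121, 0.4383]
ee_rot: [-3.136, -0.011, 0.0]
wrist_force: [1.2, 0.1, 0.8]
width: 0.0008
```

>>> move_arm(
  increments=[
    [[0, -0.4, -0.1, 0, 0, 0, 0], [0, -0.8, -0.2, 0, 0, 0, 0], [0, -1, -0.2, 0, 0, 0, 0], [0, -1, -0.2, 0, 0, 0, 0]],
  ],
)

```text
time: 5.13
tool_pos: [0.4119, 0.2325, 0.4304]
ee_rot: [-3.14, 0.002, 0.004]
wrist_force: [-0.3, 0.3, -0.6]
width: 0.0006
```

>>> move_arm(
  increments=[
    [[0.6, -0.2, 0, 0, 0, 0, 0], [0.6, -0.2, 0, 0, 0, 0, 0], [0.6, -0.2, 0, 0, 0, 0, 0]],
  ],
)

```text
time: 5.38
tool_pos: [0.3953, 0.2319, 0.4303]
ee_rot: [-3.141, -0.0, 0.001]
wrist_force: [-0.0, -0.7, -1.0]
width: 0.0168
```

```bash
python3 log.py; python3 -c "
from h import *
snap('wrist','w4')"
```

```text
t 5.3833 q [ 4.0660e-01 -1.2240e-01  1.5268e+00  3.0000e-04  1.7370e+00  1.9768e+00] p [0.3953 0.2319 0.4303] rpy [-3.1412e+00 -1.0000e-04  6.0000e-04] F [-0.  -0.7 -1. ] w 0.0168
```

View pics/w4.png

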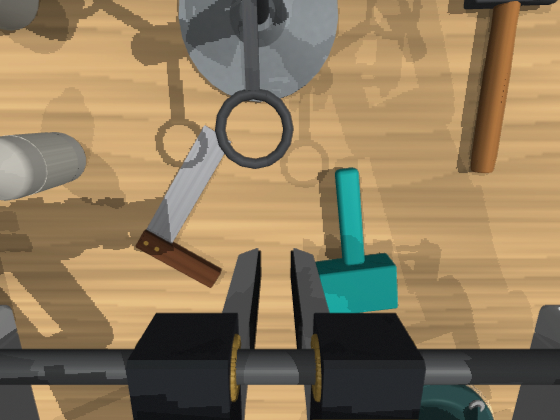

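```bash
python3 - <<'E'
from h import *
z=load('w4');C=cloud(z)
m=(C[...,2]>.13)&(C[...,2]<.165)
cs,h=cv2.findContours((m*255).astype(np.uint8),cv2.RETR_CCOMP,cv2.CHAIN_APPROX_NONE)
for i,c in enumerate(cs):
    if len(c)>60:
        e=cv2.fitEllipse(c); print(cv2.contourArea(c),e[:2],h[0][i][3])
        print(ray(z,*e[0],.146))
rr=np.hypot(*(np.mgrid[:420,:560]-np.array([129,254])[:,None,None]))
print('ring z',np.median(C[m&(rr<45)],0),np.percentile(C[m&(rr<45)][:,2],[5,50,95]))
import json
from scipy.optimize import least_squares
L=[json.loads(l) for l in open('log.jsonl')]
Q=np.array([l['joint_positions'] for l in L]);P=np.array([l['tool_pos'] for l in L])
r=P[:,0]*np.cos(Q[:,0])+P[:,1]*np.sin(Q[:,0])
def f(p):
    h,L1,L2,a,r0=p
    A=Q[:,1];B=A+Q[:,2]
    return np.r_[r0+L1*np.sin(A)+L2*np.sin(B)+a*np.cos(B)-r, h+L1*np.cos(A)+L2*np.cos(B)-a*np.sin(B)-P[:,2]]
for a0 in (1,0):
    s=least_squares(lambda p:f(np.r_[p[:3],p[3]*a0,p[4]]),[.2,.4,.4,0.,0.]);print(s.x,np.abs(s.fun).max())
E
```

```text
6021.5 ((252.76080322265625, 101.08738708496094), (72.77731323242188, 164.6874237060547)) -1
[0.48806185 0.24967437 0.146     ]
2687.5 ((253.93142700195312, 128.4295654296875), (57.52410125732422, 59.54728317260742)) 0
[0.46837045 0.2491481  0.146     ]
ring z [0.47093274 0.24928577 0.14827358] [0.14606703 0.14827358 0.14970851]
[ 9.82195346e-04  4.46926452e-01  5.00133470e-01  9.84871656e-02
 -2.47164528e-04] 0.00050750330209276
[-5.09998100e-02  3.99590939e-01  5.10549059e-01 -2.98227032e-01
  2.54324588e-04] 0.006503229043103298
```

>>> move_arm(
  increments=[
    [[0.6, 0, 1, 0, 0, 0, 0], [0.6, 0, 1, 0, 0, 0, 0], [0.6, 0, 1, 0, 0, 0, 0]],
  ],
)

```text
time: 5.68
tool_pos: [0.396, 0.129, 0.4303]
ee_rot: [3.139, 0.0, -0.002]
wrist_force: [0.9, 0.6, -0.1]
width: 0.0409
```

>>> move_arm(
  increments=[
    [[0.6, 0, 1, 0, 0, 0, 0], [0.6, 0, 1, 0, 0, 0, 0], [0.6, 0, 1, 0, 0, 0, 0]],
  ],
)

```text
time: 5.93
tool_pos: [0.3959, 0.028, 0.4304]
ee_rot: [3.139, 0.0, -0.005]
wrist_force: [-0.4, 0.5, 0.4]
width: 0.0559
```

>>> move_arm(
  increments=[
    [[0.6, 0, 1, 0, 0, 0, 0], [0.6, 0, 1, 0, 0, 0, 0], [0.6, 0, 1, 0, 0, 0, 0]],
  ],
)

```text
time: 6.18
tool_pos: [0.3957, -0.0726, 0.4303]
ee_rot: [3.14, 0.001, -0.005]
wrist_force: [-0.3, 0.1, 0.3]
width: 0.0566
```

>>> move_arm(
  increments=[
    [[0.6, 0, 1, 0, 0, 0, 0], [0.6, 0, 1, 0, 0, 0, 0], [0.6, 0, 1, 0, 0, 0, 0]],
  ],
)

```text
time: 6.43
tool_pos: [0.3954, -0.1731, 0.4299]
ee_rot: [3.14, 0.001, -0.005]
wrist_force: [0.7, 0.4, 1.4]
width: 0.0562
```

>>> move_arm(
  increments=[
    [[0.6, 0, 1, 0, 0, 0, 0], [0.6, 0, 1, 0, 0, 0, 0], [0.6, 0, 1, 0, 0, 0, 0]],
  ],
)

```text
time: 6.68
tool_pos: [0.3951, -0.2735, 0.4295]
ee_rot: [3.14, 0.001, -0.005]
wrist_force: [-0.5, 0.8, -1.2]
width: 0.0562
```

>>> move_arm(
  increments=[
    [[0.6, -0.2, 0.7, 0, 0, 0, 0], [0.6, -0.2, 0.7, 0, 0, 0, 0], [0.6, -0.2, 0.7, 0, 0, 0, 0], [0.6, -0.2, 0.7, 0, 0, 0, 0]],
  ],
)

```text
time: 7.02
tool_pos: [0.3749, -0.3407, 0.4295]
ee_rot: [-3.14, 0.001, -0.004]
wrist_force: [-0.2, 0.8, 0.3]
width: 0.0566
```

```bash
python3 log.py; python3 -c "
from h import *
snap('wrist','w5')"
```

```text
t 7.0167 q [-8.4970e-01 -1.2800e-02  1.4253e+00  4.0000e-04  1.7311e+00  7.2500e-01] p [ 0.3749 -0.3407  0.4295] rpy [-3.1398e+00  1.0000e-03 -3.9000e-03] F [-0.2  0.8  0.3] w 0.0566
```

View pics/w5.png

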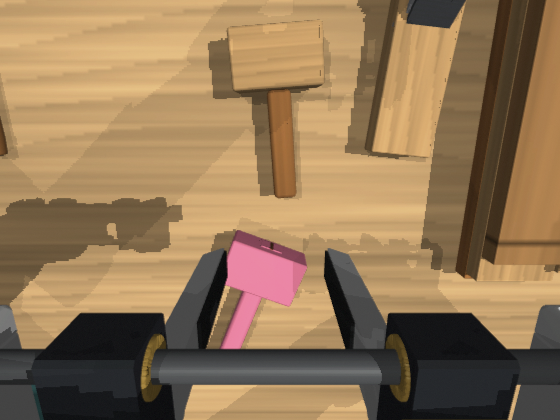

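```bash
python3 - <<'E'
from h import *
z=load('w5');C=cloud(z)
hsv=cv2.cvtColor(z['im'],cv2.COLOR_RGB2HSV)
# handle: height mask
m=((C[...,2]>.022)&(C[...,2]<.036)); u0=np.zeros_like(m);u0[85:205,255:305]=1
ys,xs=np.where(m&u0); P=C[ys,xs]
print(cv2.minAreaRect((P[:,:2]*1000).astype(np.float32)),np.percentile(P[:,2],[5,50,95]))
for r in (100,120,140,160,180,190):
    k=P[np.abs(ys-r)<=2]; print(r,k.mean(0).round(4),np.ptp(k[:,1]).round(4))
m=((C[...,2]>.036)&(C[...,2]<.05)); u0[:]=0;u0[10:100,200:340]=1
P=C[m&(u0>0)]; print('head',cv2.minAreaRect((P[:,:2]*1000).astype(np.float32)),np.percentile(P[:,2],[5,50,95]))
for n,p in dict(c1=(228,28),c2=(322,20),c3=(324,87),c4=(233,94)).items(): print(n,ray(z,*p,.042))
u0[:]=0;u0[0:160,360:470]=1
P=C[(u0>0)&(C[...,2]>.02)];print('plane',P.min(0),P.max(0))
u0[:]=0;u0[225:310,220:310]=1
P=C[(u0>0)&(C[...,2]>.02)&(C[...,2]<.07)];print('pink',P.min(0),P.max(0))
s=load('side0');C=cloud(s);
E
```

```text
((424.5342102050781, -347.5270080566406), (119.8863296508789, 51.52509689331055), 3.760233163833618) [0.02634548 0.02953383 0.0310544 ]
100 [ 0.4723 -0.3429  0.0295] 0.0259
120 [ 0.4518 -0.3446  0.0294] 0.0253
140 [ 0.4305 -0.3459  0.0293] 0.0257
160 [ 0.4085 -0.3477  0.0294] 0.0249
180 [ 0.3858 -0.3489  0.0291] 0.0254
190 [ 0.3742 -0.3495  0.0293] 0.0244
head ((514.1245727539062, -340.2779235839844), (60.27109146118164, 95.11265563964844), 3.777076482772827) [0.03934973 0.04086474 0.04224742]
c1 [ 0.53873072 -0.2934246   0.042     ]
c2 [ 0.54528802 -0.38489476  0.042     ]
c3 [ 0.48431437 -0.38910803  0.042     ]
c4 [ 0.47793664 -0.29589935  0.042     ]
plane [ 0.41143784 -0.52610027  0.020002  ] [ 0.56771873 -0.3401826   0.40835604]
pink [ 0.21420714 -0.37623714  0.02002846] [ 0.31723701 -0.27731802  0.04341828]
```

The handle axis is at y -0.346 at x 0.43, yaw about 3.8°, handle top at 0.030 and head top at 0.041. Next I approach with the tool tilted 30° over the head, which keeps the wrist in range when the mallet is tipped up.

>>> move_arm(
  increments=[
    [[0.6, 0.4, 0, 0.1, 0, 0, -0.045], [0.6, 0.8, 0, 0.2, 0, 0, -0.045], [0.6, 1, 0, 0.3, 0, 0, -0.045], [0.6, 1, 0, 0.3, 0, 0, -0.045]],
  ],
)

```text
time: 7.4
tool_pos: [0.4786, -0.3364, 0.397]
ee_rot: [-3.137, 0.002, 0.076]
wrist_force: [-0.0, 0.7, -1.3]
width: 0.0565
```

>>> move_arm(
  increments=[
    [[0.6, 0.17, 0, 0.2, 0, -0.067, 0], [0.6, 0.34, 0, 0.4, 0, -0.133, 0], [0.6, 0.5, 0, 0.6, 0, -0.2, 0], [0.6, 0.67, 0, 0.8, 0, -0.267, 0], [0.6, 0.84, 0.015, 1, 0, -0.333, 0], [0.6, 0.84, 0.015, 1, 0, -0.333, 0], [0.6, 0.84, 0.015, 1, 0, -0.333, 0]],
  ],
)

```text
time: 7.98
tool_pos: [0.5596, -0.3328, 0.2977]
ee_rot: [-3.137, 0.526, 0.075]
wrist_force: [-1.1, 0.4, 1.5]
width: 0.0565
```

```bash
python3 log.py; cat >> h.py <<'E'
def delta(target,T=None):
    """target world TCP -> shift in tool units now"""
    o=robot.get_obs(); R=Rn.from_euler('xyz',o['ee_rot']).as_matrix()
    return (R.T@(np.array(target)-o['tool_pos'])/.1).round(3), R
E
python3 - <<'E'
from h import *
import json
from scipy.optimize import least_squares
o=robot.get_obs()
R=Rn.from_euler('xyz',o['ee_rot']).as_matrix();print(R.round(3))
q=o['joint_positions'];p=o['tool_pos']
h0,L1,L2,a=.00098,.44693,.50013,.09849
# d6: W = p - d6*z ; W z = d6+h0+..., 
A=q[1];B=A+q[2]
Wr=L1*np.sin(A)+L2*np.sin(B)+a*np.cos(B); Wz=L1*np.cos(A)+L2*np.cos(B)-a*np.sin(B)+h0
# p_z = Wz + d6 + d6*R[2,2] 
print('d6 from z',(p[2]-Wz)/(1+R[2,2]))
G=p+.18*R[:,2];print('grasp',G)
print('to G', delta(np.array([.4392,-.3452,.027])-.18*R[:,2])[0])
E
```

```text
t 7.9833 q [-0.5554  0.5035  1.1006 -0.3218  1.96    0.8829] p [ 0.5596 -0.3328  0.2977] rpy [-3.1372  0.5264  0.0749] F [-1.1  0.4  1.5] w 0.0565
[[ 0.862  0.073 -0.501]
 [ 0.065 -0.997 -0.033]
 [-0.502 -0.004 -0.865]]
d6 from z 0.1499605052077171
grasp [ 0.46934798 -0.33874312  0.14202934]
to G [0.314 0.047 1.148]
```

>>> move_arm(
  increments=[
    [[0.6, 0.2, 0.03, 0.3, 0, 0, 0], [0.6, 0.314, 0.047, 0.6, 0, 0, 0], [0.6, 0.314, 0.047, 0.6, 0, 0, 0], [0.6, 0.314, 0.047, 0.6, 0, 0, 0]],
  ],
)

```text
time: 8.32
tool_pos: [0.5552, -0.3388, 0.2349]
ee_rot: [3.142, 0.522, 0.069]
wrist_force: [0.3, -0.6, 0.7]
width: 0.0565
```

```bash
python3 log.py; python3 - <<'E'
from h import *
R=delta([0,0,0])[1]
print(delta(np.array([.4392,-.3452,.027])-.18*R[:,2])[0])
snap('wrist','w6')
E
```

```text
t 8.3167 q [-0.566   0.5402  1.1748 -0.3129  1.8471  0.9142] p [ 0.5552 -0.3388  0.2349] rpy [3.1416 0.5224 0.0694] F [ 0.3 -0.6  0.7] w 0.0565
[ 0.031 -0.016  0.582]
```

View pics/w6.png

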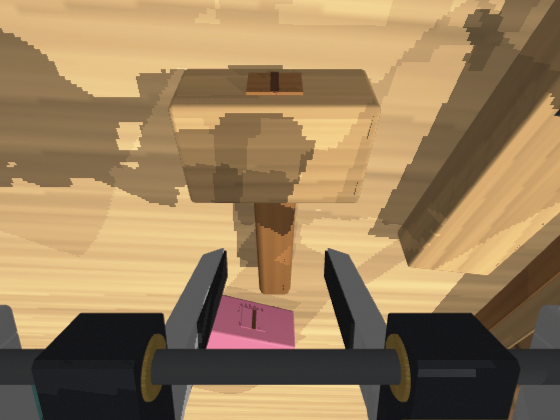

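The fingers (mid column 275) are centred on the handle at column 275 and parallel to it. I'll descend and close.

>>> move_arm(
  increments=[
    [[0.6, 0.03, -0.016, 0.2, 0, 0, 0], [0.6, 0.03, -0.016, 0.4, 0, 0, 0], [0.6, 0.03, -0.016, 0.5, 0, 0, 0], [0.6, 0.03, -0.016, 0.57, 0, 0, 0], [0.6, 0.03, -0.016, 0.57, 0, 0, 0]],
  ],
)

```text
time: 8.78
tool_pos: [0.5302, -0.3392, 0.1833]
ee_rot: [3.141, 0.522, 0.07]
wrist_force: [-0.2, -0.6, 0.6]
width: 0.0562
```

>>> move_arm(
  increments=[
    [[0, 0, 0, 0, 0, 0, 0], [0, 0, 0, 0, 0, 0, 0], [0, 0, 0, 0, 0, 0, 0], [0, 0, 0, 0, 0, 0, 0], [0, 0, 0, 0, 0, 0, 0], [0, 0, 0, 0, 0, 0, 0]],
  ],
)

```text
time: 9.28
tool_pos: [0.5309, -0.339, 0.1826]
ee_rot: [3.141, 0.522, 0.07]
wrist_force: [0.4, -0.2, 0.8]
width: 0.0259
```

```bash
python3 log.py
```

```text
t 9.2833 q [-0.5849  0.5416  1.2842 -0.3141  1.7352  0.9299] p [ 0.5309 -0.339   0.1826] rpy [3.1407 0.5224 0.0705] F [ 0.4 -0.2  0.8] w 0.0259
```

Gripped: the opening is 25.9 mm on the 26 mm handle. I'll lift and check.

>>> move_arm(
  increments=[
    [[0, -0.15, 0, -0.26, 0, 0, 0], [0, -0.3, 0, -0.52, 0, 0, 0], [0, -0.45, 0, -0.78, 0, 0, 0], [0, -0.58, 0, -1, 0, 0, 0], [0, -0.58, 0, -1, 0, 0, 0]],
  ],
)

```text
time: 9.7
tool_pos: [0.5311, -0.3395, 0.3044]
ee_rot: [3.133, 0.515, 0.066]
wrist_force: [0.1, -2.0, -0.4]
width: 0.0259
```

```bash
python3 log.py; cat >> h.py <<'E'
def plan(p,R):
    o=robot.get_obs(); R0=Rn.from_euler('xyz',o['ee_rot']).as_matrix()
    s=R0.T@(np.array(p)-o['tool_pos'])/.1; w=Rn.from_matrix(R0.T@R).as_rotvec()/(np.pi/2)
    return s.round(3),w.round(4)
# grasp 1: mallet in tool
def unit(v): v=np.array(v,float);return v/np.linalg.norm(v)
Rt1=Rn.from_euler('xyz',[3.1407,.5224,.0705]).as_matrix(); pt1=np.array([.5309,-.339,.1826])
def mrot(a,yaw=0): # mallet R: x axis elevated by a, heading yaw
    x=np.array([np.cos(a)*np.cos(yaw),np.cos(a)*np.sin(yaw),np.sin(a)]); y=np.array([-np.sin(yaw),np.cos(yaw),0]); return np.stack([x,y,np.cross(x,y)],1)
Rm1=mrot(0,.066); pm1=np.array([.514,-.340,.021])
Rtm=Rt1.T@Rm1; ptm=Rt1.T@(pm1-pt1)   # mallet in tool frame
def tcp_for(pm,Rm):
    R=Rm@Rtm.T; return pm-R@ptm, R
E
python3 - <<'E'
from h import *
a=np.radians(65)
for nm,pm,el in (('mid',[.55,-.22,.21],35),('pre',[.6035,-.13,.17],65)):
    p,R=tcp_for(np.array(pm),mrot(np.radians(el)));print(nm,p.round(4),R[:,2].round(3),plan(p,R))
snap('wrist','w7')
E
```

```text
t 9.7 q [-0.5852  0.4459  1.1667 -0.3319  1.9281  0.8634] p [ 0.5311 -0.3395  0.3044] rpy [3.1332 0.5149 0.0663] F [ 0.1 -2.  -0.4] w 0.0259
mid [ 0.4712 -0.2201  0.3521] [ 0.088 -0.003 -0.996] (array([-0.686, -1.229, -0.17 ]), array([0.0116, 0.3837, 0.0417]))
pre [ 0.4642 -0.1301  0.2536] [ 0.575 -0.003 -0.818] (array([-0.21 , -2.139,  0.684]), array([-6.000e-04,  7.169e-01,  4.640e-02]))
```

View pics/w7.png

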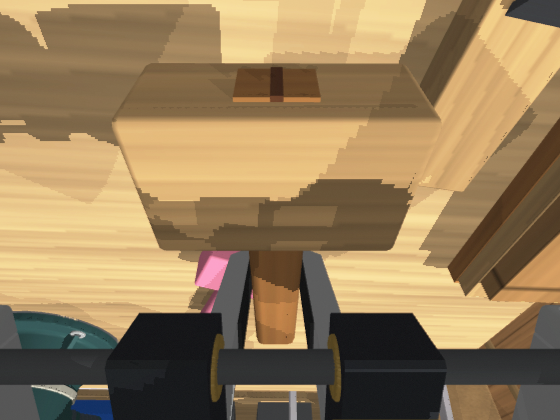

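>>> move_arm(
  increments=[
    [[0, -0.14, -0.2, -0.03, 0.002, 0.077, 0.008], [0, -0.27, -0.4, -0.07, 0.004, 0.153, 0.017], [0, -0.41, -0.6, -0.1, 0.007, 0.23, 0.025], [0, -0.55, -0.8, -0.13, 0.009, 0.307, 0.034], [0, -0.69, -1, -0.17, 0.012, 0.384, 0.042], [0, -0.69, -1, -0.17, 0.012, 0.384, 0.042], [0, -0.69, -1, -0.17, 0.012, 0.384, 0.042]],
  ],
)

```text
time: 10.33
tool_pos: [0.4709, -0.242, 0.3454]
ee_rot: [-3.137, -0.077, 0.003]
wrist_force: [0.6, -0.1, -0.9]
width: 0.0255
```

```bash
python3 log.py; python3 - <<'E'
from h import *
p,R=tcp_for(np.array([.6035,-.13,.17]),mrot(np.radians(65)));print(plan(p,R))
p,R=tcp_for(np.array([.59,-.16,.19]),mrot(np.radians(65)));print(plan(p,R))
E
```

```text
t 10.3333 q [-0.5955  0.0389  1.5404  0.0473  1.5014  0.9704] p [ 0.4709 -0.242   0.3454] rpy [-3.137e+00 -7.700e-02  3.000e-03] F [ 0.6 -0.1 -0.9] w 0.0255
(array([-0.134, -1.115,  0.915]), array([-0.0061,  0.3406, -0.0009]))
(array([-0.254, -0.817,  0.703]), array([-0.0061,  0.3406, -0.0009]))
```

>>> move_arm(
  increments=[
    [[0, -0.1, -0.2, 0.1, 0, 0.068, 0], [0, -0.2, -0.4, 0.3, 0, 0.136, 0], [0, -0.2, -0.6, 0.5, 0, 0.204, 0], [0, -0.2, -0.8, 0.7, 0, 0.272, 0], [0, -0.2, -1, 0.85, -0.006, 0.34, 0], [0, -0.2, -1, 0.85, -0.006, 0.34, 0], [0, -0.2, -1, 0.85, -0.006, 0.34, 0]],
  ],
)

```text
time: 10.92
tool_pos: [0.4578, -0.1419, 0.2569]
ee_rot: [3.139, -0.605, 0.003]
wrist_force: [0.6, -0.3, -2.0]
width: 0.0255
```

```bash
python3 log.py; python3 - <<'E'
from h import *
o=robot.get_obs();R=Rn.from_euler('xyz',o['ee_rot']).as_matrix()
print('mallet est',o['tool_pos']+R@ptm,(R@Rtm)[:,0])
snap('wrist','w8');snap('scene','c8');z=load('c8');cv2.imwrite('pics/c8c.png',cv2.resize(z['im'][170:330,150:350,::-1],None,fx=4,fy=3.75))
E
```

```text
t 10.9167 q [-0.5072 -0.1533  1.9603  0.3832  0.8287  0.8735] p [ 0.4578 -0.1419  0.2569] rpy [ 3.1393e+00 -6.0450e-01  3.1000e-03] F [ 0.6 -0.3 -2. ] w 0.0255
mallet est [ 0.59645778 -0.14145238  0.17216608] [ 0.42945232 -0.00249538  0.90308609]
```

View pics/c8c.png

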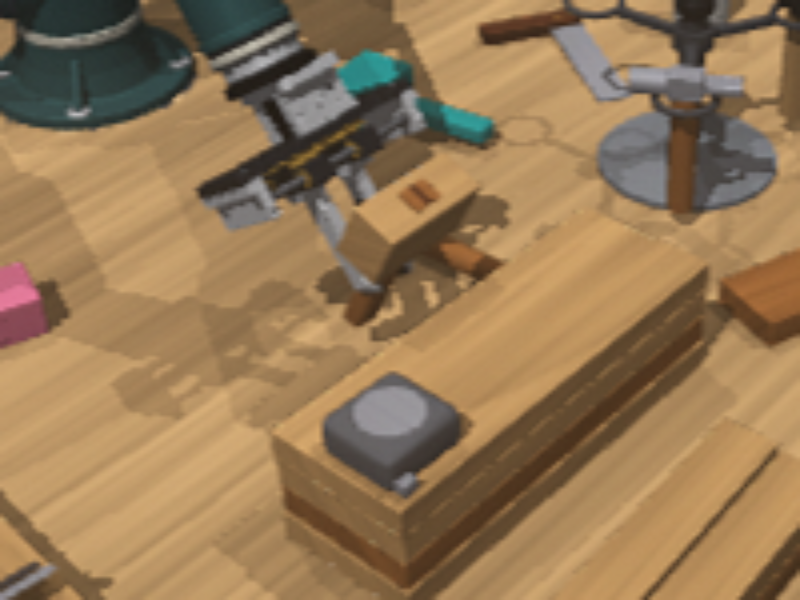

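View pics/w8.png

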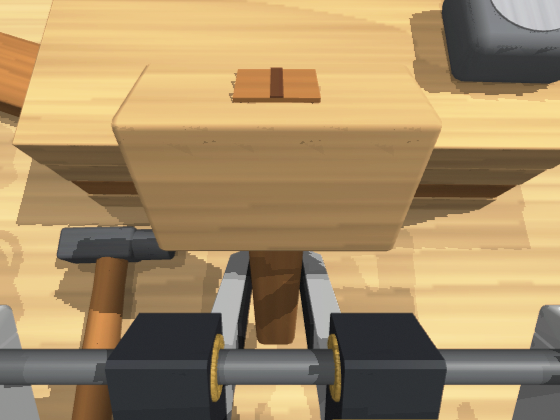

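```bash
python3 - <<'E'
from h import *
z=load('w8')
for p in ((30,147),(70,147),(460,149),(520,149)): print(ray(z,*p,.112))
C=cloud(z)
for u in (60,470,500):
    col=C[:,u]; print(u,[ (v,*col[v].round(4)) for v in range(136,160,3)])
# face points
m=(C[...,2]>.03)&(C[...,2]<.1)&(C[...,0]>.61)&(C[...,0]<.66)&(C[...,1]>-.3)&(C[...,1]<0.03)
print('face x',np.median(C[m][:,0]),m.sum())
g=np.gradient
E
```

```text
[0.63574647 0.00209606 0.112     ]
[ 0.63580667 -0.0212092   0.112     ]
[ 0.63508153 -0.24866578  0.112     ]
[ 0.63517165 -0.28369318  0.112     ]
60 [(136, np.float64(0.6435), np.float64(-0.0134), np.float64(0.1113)), (139, np.float64(0.6418), np.float64(-0.0134), np.float64(0.1108)), (142, np.float64(0.6393), np.float64(-0.0144), np.float64(0.1116)), (145, np.float64(0.6382), np.float64(-0.0138), np.float64(0.1101)), (148, np.float64(0.6383), np.float64(-0.0114), np.float64(0.1063)), (151, np.float64(0.6387), np.float64(-0.0087), np.float64(0.1019)), (154, np.float64(0.6383), np.float64(-0.0068), np.float64(0.0987)), (157, np.float64(0.6385), np.float64(-0.0041), np.float64(0.0944))]
470 [(136, np.float64(0.6446), np.float64(-0.257), np.float64(0.1106)), (139, np.float64(0.643), np.float64(-0.2571), np.float64(0.1098)), (142, np.float64(0.6406), np.float64(-0.2563), np.float64(0.1105)), (145, np.float64(0.6384), np.float64(-0.2558), np.float64(0.1108)), (148, np.float64(0.6366), np.float64(-0.2556), np.float64(0.1105)), (151, np.float64(0.6367), np.float64(-0.2578), np.float64(0.1066)), (154, np.float64(0.6369), np.float64(-0.26), np.float64(0.1026)), (157, np.float64(0.6362), np.float64(-0.2613), np.float64(0.1001))]
500 [(136, np.float64(0.644), np.float64(-0.2741), np.float64(0.1116)), (139, np.float64(0.643), np.float64(-0.2749), np.float64(0.11)), (142, np.float64(0.6407), np.float64(-0.2741), np.float64(0.1105)), (145, np.float64(0.6384), np.float64(-0.2734), np.float64(0.1109)), (148, np.float64(0.6376), np.float64(-0.2745), np.float64(0.1088)), (151, np.float64(0.637), np.float64(-0.2761), np.float64(0.1062)), (154, np.float64(0.6362), np.float64(-0.2773), np.float64(0.1041)), (157, np.float64(0.6361), np.float64(-0.2797), np.float64(0.1003))]
face x 0.637693901047542 6029
```

```bash
python3 - <<'E'
from h import *
for pm in ([.60,-.1415,.1445],[.622,-.1415,.1445],[.6255,-.1415,.1415],[.6265,-.1415,.1395]):
    p,R=tcp_for(np.array(pm),mrot(np.radians(65)));print(plan(p,R),p.round(4))
E
```

```text
(array([-0.185, -0.023,  0.278]), array([ 0.0012, -0.0007, -0.0003])) [ 0.4607 -0.1416  0.2281]
(array([-0.005, -0.023,  0.405]), array([ 0.0012, -0.0007, -0.0003])) [ 0.4827 -0.1416  0.2281]
(array([ 0.007, -0.024,  0.449]), array([ 0.0012, -0.0007, -0.0003])) [ 0.4862 -0.1416  0.2251]
(array([ 0.003, -0.024,  0.471]), array([ 0.0012, -0.0007, -0.0003])) [ 0.4872 -0.1416  0.2231]
```

>>> move_arm(
  increments=[
    [[0, -0.1, 0, 0.15, 0, 0, 0], [0, -0.185, 0, 0.278, 0, 0, 0], [0, -0.185, 0, 0.278, 0, 0, 0], [0, -0.1, 0, 0.34, 0, 0, 0], [0, -0.005, 0, 0.405, 0, 0, 0], [0, -0.005, 0, 0.405, 0, 0, 0], [0, -0.005, 0, 0.405, 0, 0, 0]],
  ],
)

```text
time: 11.6
tool_pos: [0.4832, -0.1435, 0.2296]
ee_rot: [3.133, -0.617, 0.005]
wrist_force: [0.4, -0.0, -1.9]
width: 0.0258
```

```bash
python3 log.py; python3 - <<'E'
from h import *
o=robot.get_obs();R=Rn.from_euler('xyz',o['ee_rot']).as_matrix()
print('mallet est',o['tool_pos']+R@ptm,(R@Rtm)[:,0])
for pm in ([.6245,-.1415,.1415],[.6255,-.1415,.1415],[.6265,-.1415,.1395]):
    p,R=tcp_for(np.array(pm),mrot(np.radians(65)));print(plan(p,R),p.round(4))
E
```

```text
t 11.6 q [-0.4812 -0.0647  1.9436  0.4009  0.7401  0.8614] p [ 0.4832 -0.1435  0.2296] rpy [ 3.1334 -0.617   0.005 ] F [ 0.4 -0.  -1.9] w 0.0258
mallet est [ 0.62291235 -0.14369462  0.14667553] [0.41810638 0.00121809 0.90839726]
(array([-0.01 , -0.019,  0.048]), array([ 0.0014, -0.0032,  0.0001])) [ 0.4852 -0.1416  0.2251]
(array([-0.001, -0.019,  0.054]), array([ 0.0014, -0.0032,  0.0001])) [ 0.4862 -0.1416  0.2251]
(array([-0.005, -0.019,  0.076]), array([ 0.0014, -0.0032,  0.0001])) [ 0.4872 -0.1416  0.2231]
```

>>> move_arm(
  increments=[
    [[0, -0.003, 0, 0.025, 0, 0, 0], [0, -0.005, 0, 0.05, 0, 0, 0], [0, -0.005, 0, 0.05, 0, 0, 0]],
  ],
)

```text
time: 11.85
tool_pos: [0.4843, -0.1429, 0.2238]
ee_rot: [3.135, -0.616, 0.004]
wrist_force: [-0.1, 0.6, 1.0]
width: 0.0257
```

>>> move_arm(
  increments=[
    [[0, -0.005, 0, 0.02, 0, 0, 0], [0, -0.01, 0, 0.03, 0, 0, 0], [0, -0.01, 0, 0.03, 0, 0, 0]],
  ],
)

```text
time: 12.1
tool_pos: [0.4855, -0.143, 0.2228]
ee_rot: [3.134, -0.618, 0.004]
wrist_force: [-8.3, 2.2, 10.3]
width: 0.0259
```

```bash
python3 log.py; python3 - <<'E'
from h import *
o=robot.get_obs();R=Rn.from_euler('xyz',o['ee_rot']).as_matrix()
print('mallet est',o['tool_pos']+R@ptm,(R@Rtm)[:,0])
snap('wrist','w9')
snap('scene','c9');z=load('c9');cv2.imwrite('pics/c9c.png',cv2.resize(z['im'][170:290,200:350,::-1],None,fx=4,fy=4))
E
```

```text
t 12.1 q [-0.4779 -0.0515  1.9467  0.4074  0.7229  0.8556] p [ 0.4855 -0.143   0.2228] rpy [ 3.1341 -0.6184  0.0042] F [-8.3  2.2 10.3] w 0.0259
mallet est [ 0.6252977  -0.14317516  0.14008934] [4.16854828e-01 5.69702007e-04 9.08972897e-01]
```

View pics/w9.png

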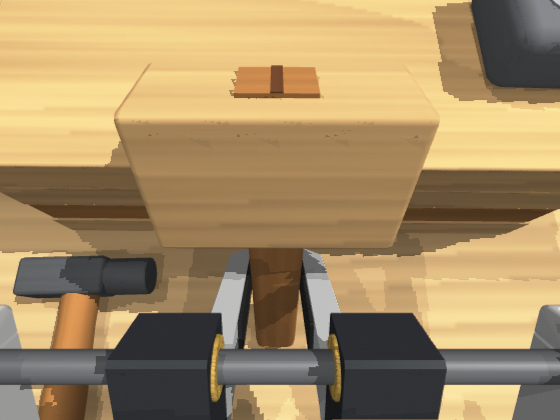

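View pics/c9c.png

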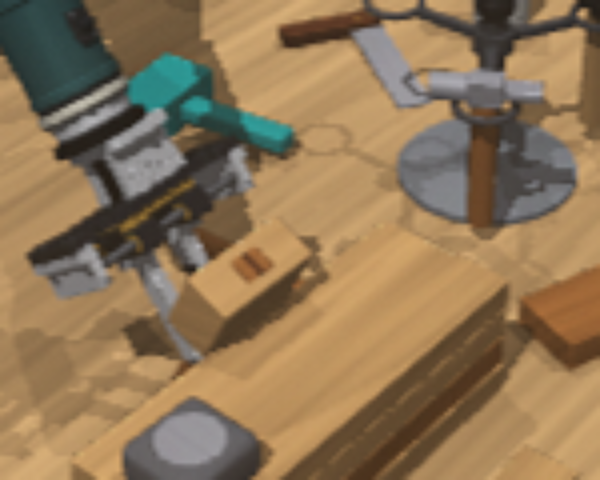

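Both contacts show in the forces: the edge pushes back at 8 N and the bench up at 10 N. I'll release and retract along the tool axis.

>>> move_arm(
  increments=[
    [[0.6, 0, 0, 0, 0, 0, 0], [0.6, 0, 0, 0, 0, 0, 0], [0.6, 0, 0, 0, 0, 0, 0], [0.6, 0, 0, 0, 0, 0, 0], [0.6, 0, 0, -0.1, 0, 0, 0], [0.6, 0, 0, -0.3, 0, 0, 0], [0.6, 0, 0, -0.6, 0, 0, 0], [0.6, 0, 0, -0.8, 0, 0, 0]],
  ],
)

```text
time: 12.87
tool_pos: [0.438, -0.1424, 0.2872]
ee_rot: [3.135, -0.615, 0.004]
wrist_force: [0.8, -1.1, 0.1]
width: 0.0566
```

```bash
python3 log.py; python3 - <<'E'
from h import *
snap('wrist','w10')
snap('scene','c10');z=load('c10');cv2.imwrite('pics/c10c.png',cv2.resize(z['im'][170:290,200:350,::-1],None,fx=4,fy=4))
E
```

```text
t 12.8667 q [-0.5342 -0.2328  1.9627  0.3792  0.8996  0.8752] p [ 0.438  -0.1424  0.2872] rpy [ 3.1349 -0.6149  0.0038] F [ 0.8 -1.1  0.1] w 0.0566
```

View pics/w10.png

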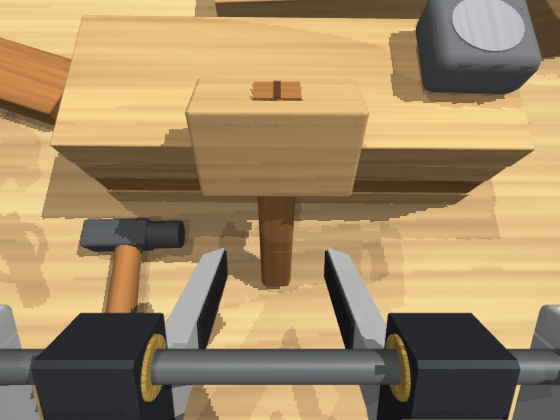

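View pics/c10c.png

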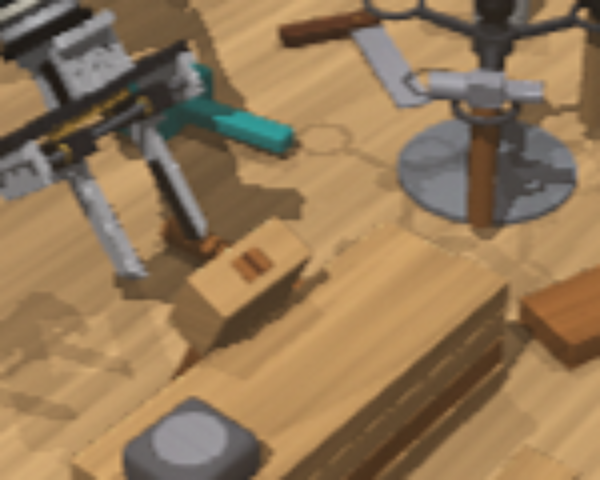

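```bash
python3 - <<'E'
from h import *
z=load('w10');C=cloud(z)
# front cheek pixels
P=C[122:188,210:350].reshape(-1,3); c=P.mean(0);U,S,V=np.linalg.svd(P-c,full_matrices=False);n=V[2]*np.sign(-V[2][0]);print('cheek n',n,'resid',S[2]/np.sqrt(len(P)),'elev',np.degrees(np.arctan2(n[2]*-1,n[0]*-1)),'axis elev',np.degrees(np.arctan2(-n[0],n[2])))
T=C[86:106,205:350].reshape(-1,3)
c2=T.mean(0);V2=np.linalg.svd(T-c2,full_matrices=False)[2][2];print('top n',V2*np.sign(V2[2]),c2)
def onplane(u,v,n,c):
    o=-z['R'].T@z['t']; r=z['R'].T@np.linalg.inv(z['K'])@np.array([u,v,1.]); return o+r*(n@(c-o))/(n@r)
for p in ((188,110),(367,110),(356,195),(202,195)): print(p,onplane(*p,n,c).round(4))
print('handle end',ray(z,277,287,0.0))
E
```

```text
cheek n [-0.99813137  0.00259459  0.06104944] resid 0.007853425526707545 elev -3.50006364935582 axis elev 86.49993635064419
top n [0.73076268 0.00280585 0.68262583] [ 0.63530422 -0.14305229  0.16802457]
(188, 110) [ 0.6116 -0.1024  0.1879]
(367, 110) [ 0.6114 -0.1836  0.1885]
(356, 195) [ 0.6059 -0.199   0.0992]
(202, 195) [ 0.6061 -0.0911  0.0981]
handle end [ 0.55380806 -0.14456582  0.        ]
```

```bash
python3 - <<'E'
from h import *
z=load('w10');C=cloud(z)
for v in range(82,196,6): print(v,C[v,230].round(4),C[v,276].round(4),C[v,330].round(4))
P=C[132:178,210:350].reshape(-1,3); c=np.median(P,0);k=np.abs(P-c).max(1)<.05;P=P[k];c=P.mean(0);V=np.linalg.svd(P-c,full_matrices=False)[2];n=V[2]*np.sign(-V[2][0]);print(n,np.degrees(np.arctan2(-n[0],n[2])))
E
```

```text
82 [ 0.6505 -0.1164  0.1602] [ 0.6482 -0.1426  0.163 ] [ 0.651  -0.1735  0.1599]
88 [ 0.6444 -0.1169  0.1625] [ 0.6425 -0.1425  0.165 ] [ 0.6456 -0.1729  0.1614]
94 [ 0.6377 -0.1176  0.166 ] [ 0.6357 -0.1425  0.1686] [ 0.6385 -0.172   0.1652]
100 [ 0.6318 -0.1182  0.1686] [ 0.6317 -0.1425  0.1688] [ 0.6315 -0.171   0.1693]
106 [ 0.6252 -0.119   0.1724] [ 0.6255 -0.1425  0.1721] [ 0.6266 -0.1705  0.1709]
112 [ 0.6219 -0.1191  0.1721] [ 0.621  -0.1425  0.1734] [ 0.6215 -0.1699  0.1728]
118 [ 0.6201 -0.1188  0.1695] [ 0.6199 -0.1425  0.1699] [ 0.6189 -0.17    0.1715]
124 [ 0.6176 -0.1187  0.1678] [ 0.6183 -0.1425  0.1669] [ 0.6184 -0.1707  0.1669]
130 [ 0.617  -0.1182  0.1632] [ 0.6165 -0.1425  0.1641] [ 0.617  -0.1711  0.1635]
136 [ 0.6152 -0.1179  0.1603] [ 0.615  -0.1426  0.1607] [ 0.6155 -0.1716  0.16  ]
142 [ 0.6131 -0.1177  0.1576] [ 0.6131 -0.1426  0.1577] [ 0.6135 -0.1719  0.1572]
148 [ 0.6119 -0.1172  0.1532] [ 0.612  -0.1426  0.1533] [ 0.6124 -0.1726  0.1526]
154 [ 0.6101 -0.1169  0.1498] [ 0.6096 -0.1426  0.1508] [ 0.6098 -0.1728  0.1507]
160 [ 0.608  -0.1166  0.1467] [ 0.6081 -0.1427  0.1466] [ 0.608  -0.1733  0.147 ]
166 [ 0.6067 -0.116   0.1417] [ 0.6062 -0.1427  0.1428] [ 0.6064 -0.1739  0.1428]
172 [ 0.6045 -0.1157  0.1384] [ 0.6045 -0.1427  0.1385] [ 0.6045 -0.1744  0.1387]
178 [ 0.6023 -0.1154  0.1348] [ 0.6019 -0.1427  0.1357] [ 0.6023 -0.1749  0.1351]
184 [ 0.6003 -0.1149  0.1304] [ 0.6004 -0.1428  0.1304] [ 0.5998 -0.1752  0.132 ]
190 [ 0.598  -0.1145  0.1266] [ 0.5982 -0.1428  0.1263] [ 0.598  -0.1759  0.1269]
[-0.89841115  0.00583169  0.4391166 ] 63.95199316904587
```

The mallet leans stably: axis elevation about 64.5°, y -0.143, head centre at about (0.6265,-0.143,0.139). Next I go round to the top grasp.

```bash
cat >> h.py <<'E'
def Rdown(yaw): return Rn.from_euler('xyz',[np.pi,0,yaw]).as_matrix()
def RB(el):
    c,s=np.cos(np.radians(el)),np.sin(np.radians(el)); x=np.array([0,1.,0]); z=np.array([-c,0,-s]); return np.stack([x,np.cross(z,x),z],1)
def rel(p0,R0,p,R):
    return (R0.T@(np.array(p)-np.array(p0))/.1).round(3),(Rn.from_matrix(R0.T@R).as_rotvec()/(np.pi/2)).round(4)
E
python3 - <<'E'
from h import *
print(plan([.44,-.143,.385],Rdown(0)))
o=robot.get_obs();R0=Rn.from_euler('xyz',o['ee_rot']).as_matrix()
k=[([.44,-.143,.385],Rdown(0)),([.53,-.143,.42],Rdown(.785)),([.60,-.143,.43],Rdown(1.5708)),([.69,-.143,.43],RB(64.5))]
for a,b in zip(k,k[1:]): print(rel(*a,*b))
E
```

```text
(array([ 0.566,  0.009, -0.768]), array([ 0.0057, -0.3955,  0.001 ]))
(array([ 0.9 ,  0.  , -0.35]), array([-0.    ,  0.    , -0.4997]))
(array([ 0.495,  0.495, -0.1  ]), array([ 0.    ,  0.    , -0.5003]))
(array([-0. ,  0.9,  0. ]), array([0.2833, 0.    , 0.    ]))
```

>>> move_arm(
  increments=[
    [[0.66, 0.1, 0, -0.2, 0, -0.07, 0], [0.66, 0.2, 0, -0.35, 0, -0.14, 0], [0.66, 0.3, 0, -0.5, 0, -0.21, 0], [0.66, 0.45, 0, -0.65, 0, -0.28, 0], [0.66, 0.566, 0.009, -0.768, 0.005, -0.35, 0], [0.66, 0.566, 0.009, -0.768, 0.006, -0.395, 0], [0.66, 0.566, 0.009, -0.768, 0.006, -0.395, 0]],
  ],
)

```text
time: 13.55
tool_pos: [0.4422, -0.143, 0.3808]
ee_rot: [-3.138, 0.008, 0.004]
wrist_force: [-0.5, -0.5, -0.1]
width: 0.0619
```

>>> move_arm(
  increments=[
    [[0.66, 0.2, 0, -0.1, 0, 0, -0.075], [0.66, 0.4, 0, -0.2, 0, 0, -0.15], [0.66, 0.6, 0, -0.3, 0, 0, -0.225], [0.66, 0.75, 0, -0.35, 0, 0, -0.3], [0.66, 0.9, 0, -0.35, 0, 0, -0.375], [0.66, 0.9, 0, -0.35, 0, 0, -0.45], [0.66, 0.9, 0, -0.35, 0, 0, -0.5], [0.66, 0.9, 0, -0.35, 0, 0, -0.5]],
  ],
)

```text
time: 14.22
tool_pos: [0.5314, -0.1427, 0.4133]
ee_rot: [-3.133, 0.002, 0.79]
wrist_force: [1.2, 0.1, 0.7]
width: 0.0622
```

>>> move_arm(
  increments=[
    [[0.66, 0.1, 0.1, 0, 0, 0, -0.075], [0.66, 0.2, 0.2, -0.1, 0, 0, -0.15], [0.66, 0.3, 0.3, -0.1, 0, 0, -0.225], [0.66, 0.4, 0.4, -0.1, 0, 0, -0.3], [0.66, 0.495, 0.495, -0.1, 0, 0, -0.375], [0.66, 0.495, 0.495, -0.1, 0, 0, -0.45], [0.66, 0.495, 0.495, -0.1, 0, 0, -0.5], [0.66, 0.495, 0.495, -0.1, 0, 0, -0.5]],
  ],
)

```text
time: 14.88
tool_pos: [0.6013, -0.1426, 0.4234]
ee_rot: [-3.134, -0.005, 1.573]
wrist_force: [0.4, -0.9, -0.2]
width: 0.062
```

```bash
python3 log.py; python3 - <<'E'
from h import *
print(plan([.69,-.143,.43],RB(64.5)))
snap('wrist','w11')
E
```

```text
t 14.8833 q [-0.3251  0.2405  1.1585  0.0023  1.7508 -0.3269] p [ 0.6013 -0.1426  0.4234] rpy [-3.1344 -0.0048  1.5729] F [ 0.4 -0.9 -0.2] w 0.062
(array([-0.005,  0.886, -0.072]), array([ 0.2788, -0.0027,  0.002 ]))
```

View pics/w11.png

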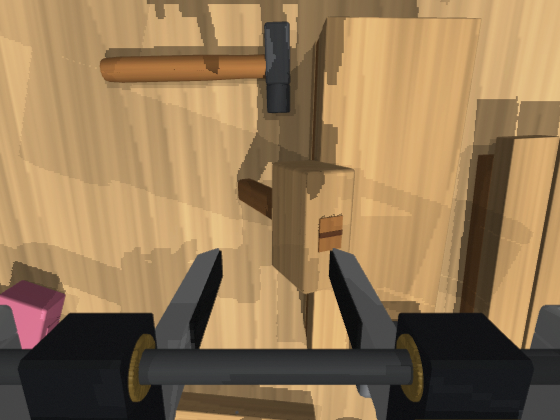

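```bash
python3 - <<'E'
from h import *
z=load('w11');C=cloud(z)
print('plug ctr',ray(z,331,233,.166),C[225,322],C[240,338])
print('pred',proj(z,[.6394,-.143,.166]))
for p in ((320,200),(340,200),(345,250),(310,240),(300,220),(290,220)): print(p,C[p[1],p[0]].round(4))
# top-front edge from pixels
print(ray(z,301,165,.1755),ray(z,308,290,.1755))
print(ray(z,353,170,.157),)
E
```

```text
plug ctr [ 0.64144158 -0.14234653  0.166     ] [ 0.63406273 -0.13510557  0.16909017] [ 0.64754057 -0.14903939  0.16289899]
pred [328.21390686 233.81660594]
(320, 200) [ 0.6319 -0.1165  0.1687]
(340, 200) [ 0.6477 -0.1183  0.1611]
(345, 250) [ 0.6545 -0.1595  0.1573]
(310, 240) [ 0.6253 -0.1455  0.1726]
(300, 220) [ 0.6181 -0.1319  0.1673]
(290, 220) [ 0.6113 -0.1364  0.153 ]
[ 0.61727672 -0.09051369  0.1755    ] [ 0.62474482 -0.1844747   0.1755    ]
[ 0.65668612 -0.09663914  0.157     ]
```

>>> move_arm(
  increments=[
    [[0.66, 0, 0.2, 0, 0.05, 0, 0], [0.66, 0, 0.4, 0, 0.11, 0, 0], [0.66, 0, 0.6, -0.05, 0.17, 0, 0], [0.66, 0, 0.8, -0.07, 0.23, 0, 0], [0.66, 0, 0.886, -0.07, 0.279, -0.003, 0.002], [0.66, 0, 0.886, -0.07, 0.279, -0.003, 0.002], [0.66, 0, 0.886, -0.07, 0.279, -0.003, 0.002]],
  ],
)

```text
time: 15.52
tool_pos: [0.6907, -0.1425, 0.4289]
ee_rot: [-2.696, 0.001, 1.57]
wrist_force: [0.2, -0.7, 0.8]
width: 0.0621
```

```bash
python3 log.py; python3 - <<'E'
from h import *
h=np.array([.6275,-.1428,.139]);R=RB(64.5);ax=-R[:,2]
print(plan(h+.239*ax,R),plan(h+.199*ax,R))
E
```

```text
t 15.5167 q [-0.2598  0.6158  0.6648 -0.1485  2.2874 -0.3323] p [ 0.6907 -0.1425  0.4289] rpy [-2.6963e+00  1.3000e-03  1.5702e+00] F [ 0.2 -0.7  0.8] w 0.0621
(array([-0.002,  0.678,  0.499]), array([-0.0001,  0.0006, -0.0007])) (array([-0.001,  0.678,  0.899]), array([-0.0001,  0.0006, -0.0007]))
```

>>> move_arm(
  increments=[
    [[0.66, 0, 0.35, 0.1, 0, 0, 0], [0.66, 0, 0.6, 0.2, 0, 0, 0], [0.66, 0, 0.678, 0.35, 0, 0, 0], [0.66, 0, 0.678, 0.48, 0, 0, 0], [0.66, 0, 0.678, 0.48, 0, 0, 0], [0.66, 0, 0.678, 0.48, 0, 0, 0]],
  ],
)

```text
time: 16.02
tool_pos: [0.7293, -0.1426, 0.3598]
ee_rot: [-2.698, 0.002, 1.57]
wrist_force: [0.4, -0.8, -0.2]
width: 0.0621
```

```bash
python3 log.py; python3 - <<'E'
from h import *
h=np.array([.6275,-.1428,.139]);R=RB(64.5);ax=-R[:,2]
print(plan(h+.199*ax,R))
snap('wrist','w12')
snap('side','s12');z=load('s12');cv2.imwrite('pics/s12c.png',cv2.resize(z['im'][100:240,170:330,::-1],None,fx=4,fy=4))
E
```

```text
t 16.0167 q [-0.2476  0.7174  0.6434 -0.1327  2.208  -0.3026] p [ 0.7293 -0.1426  0.3598] rpy [-2.6979e+00  1.6000e-03  1.5702e+00] F [ 0.4 -0.8 -0.2] w 0.0621
(array([-0.001,  0.031,  0.441]), array([ 0.0009,  0.0008, -0.0008]))
```

View pics/w12.png

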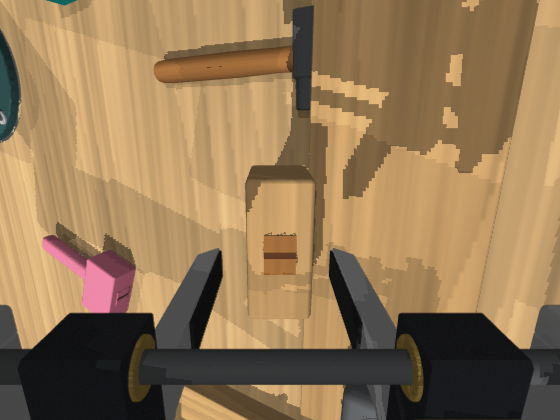

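View pics/s12c.png

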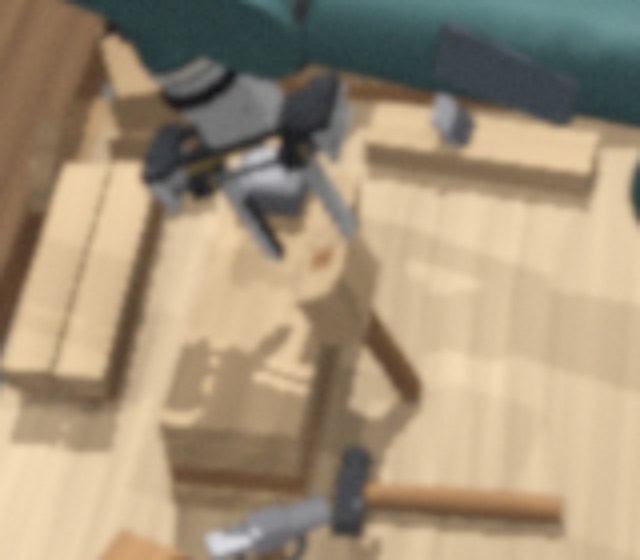

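The head (columns 247-314) sits between the fingers (222-330), about 2-3 mm off centre. I'll correct that, go down along the handle axis and grip the cheeks.

>>> move_arm(
  increments=[
    [[0.66, 0, 0.031, 0.1, 0, 0, 0], [0.66, 0, 0.031, 0.2, 0, 0, 0], [0.66, 0, 0.031, 0.3, 0, 0, 0], [0.66, 0, 0.031, 0.38, 0, 0, 0], [0.66, 0, 0.031, 0.43, 0, 0, 0], [0.66, 0, 0.031, 0.43, 0, 0, 0]],
  ],
)

```text
time: 16.62
tool_pos: [0.7143, -0.1426, 0.3197]
ee_rot: [-2.699, 0.002, 1.571]
wrist_force: [0.1, -0.8, 0.1]
width: 0.0622
```

```bash
python3 log.py; python3 - <<'E'
from h import *
h=np.array([.6275,-.1428,.139]);R=RB(64.5);ax=-R[:,2]
print(plan(h+.199*ax,R))
E
```

```text
t 16.6167 q [-0.2522  0.6797  0.7812 -0.1267  2.1075 -0.2934] p [ 0.7143 -0.1426  0.3197] rpy [-2.6985e+00  1.7000e-03  1.5712e+00] F [ 0.1 -0.8  0.1] w 0.0622
(array([-0.002, -0.005,  0.015]), array([ 0.0013,  0.0011, -0.0003]))
```

No contact, in position. Closing.

>>> move_arm(
  increments=[
    [[0, 0, 0, 0, 0, 0, 0], [0, 0, 0, 0, 0, 0, 0], [0, 0, 0, 0, 0, 0, 0], [0, 0, 0, 0, 0, 0, 0], [0, 0, 0, 0, 0, 0, 0], [0, 0, 0, 0, 0, 0, 0]],
  ],
)

```text
time: 17.12
tool_pos: [0.7142, -0.1426, 0.3198]
ee_rot: [-2.696, 0.002, 1.571]
wrist_force: [-4.0, 0.5, 4.1]
width: 0.0423
```

```bash
python3 log.py; python3 - <<'E'
from h import *
snap('wrist','w13')
E
```

```text
t 17.1167 q [-0.2521  0.6807  0.7798 -0.1276  2.1108 -0.2936] p [ 0.7142 -0.1426  0.3198] rpy [-2.6955e+00  1.7000e-03  1.5709e+00] F [-4.   0.5  4.1] w 0.0423
```

View pics/w13.png

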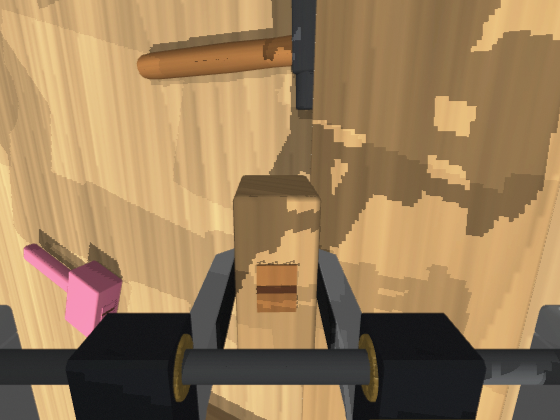

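>>> move_arm(
  increments=[
    [[0, 0, -0.04, -0.09, 0, 0, 0], [0, 0, -0.12, -0.2, 0, 0, 0], [0, 0, -0.3, -0.35, 0, 0, 0], [0, 0, -0.5, -0.5, 0, 0, 0], [0, 0, -0.7, -0.6, 0, 0, 0], [0, 0, -0.88, -0.69, 0, 0, 0], [0, 0, -0.88, -0.69, 0, 0, 0]],
  ],
)

```text
time: 17.75
tool_pos: [0.6635, -0.1423, 0.4257]
ee_rot: [-2.707, 0.004, 1.571]
wrist_force: [1.1, 0.5, -1.0]
width: 0.0422
```

```bash
python3 log.py; python3 - <<'E'
from h import *
snap('wrist','w14')
# where is head face in tool; upright at various
print(plan([.60,-.08,.50],Rdown(np.pi/2)))
z=load('w14')
cv2.imwrite('pics/w14b.png',np.hstack([z['im'][140:420,140:420,::-1],load('w13')['im'][140:420,140:420,::-1]]))
E
```

```text
t 17.75 q [-0.2689  0.5365  0.7873 -0.1469  2.2321 -0.3345] p [ 0.6635 -0.1423  0.4257] rpy [-2.7073  0.0041  1.5714] F [ 1.1  0.5 -1. ] w 0.0422
(array([ 0.621, -0.909, -0.427]), array([-2.775e-01,  2.200e-03,  1.000e-04]))
```

View pics/w14b.png

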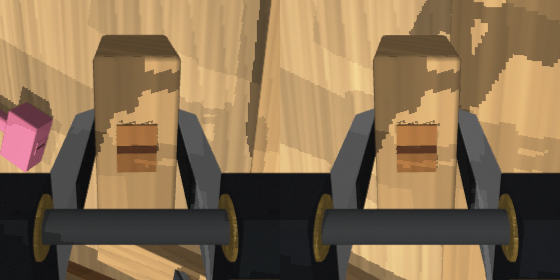

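>>> move_arm(
  increments=[
    [[0, 0.1, -0.2, -0.1, -0.05, 0, 0], [0, 0.2, -0.4, -0.2, -0.11, 0, 0], [0, 0.35, -0.6, -0.3, -0.17, 0, 0], [0, 0.5, -0.8, -0.4, -0.23, 0, 0], [0, 0.62, -0.91, -0.43, -0.277, 0.002, 0], [0, 0.62, -0.91, -0.43, -0.277, 0.002, 0], [0, 0.62, -0.91, -0.43, -0.277, 0.002, 0]],
  ],
)

```text
time: 18.38
tool_pos: [0.6011, -0.08, 0.4968]
ee_rot: [-3.132, -0.001, 1.572]
wrist_force: [-0.1, 1.0, -2.1]
width: 0.042
```

>>> move_arm(
  increments=[
    [[0, 0.3, -0.3, -0.1, 0, 0, 0], [0, 0.6, -0.6, -0.3, 0, 0, 0], [0, 0.9, -0.8, -0.4, 0, 0, 0], [0, 1, -0.9, -0.4, 0, 0, 0], [0, 1, -0.9, -0.4, 0, 0, 0]],
  ],
)

```text
time: 18.8
tool_pos: [0.511, 0.0213, 0.5379]
ee_rot: [-3.131, -0.002, 1.574]
wrist_force: [0.4, -0.4, -1.5]
width: 0.042
```

```bash
python3 log.py; python3 - <<'E'
from h import *
print(plan([.469,.12,.54],Rdown(np.pi/2)))
o=robot.get_obs();R=Rn.from_euler('xyz',o['ee_rot']).as_matrix()
im,d,P=snap('wrist','w15');z=load('w15');C=cloud(z);T=(C-o['tool_pos'])@R
# head top pixels in tool frame
m=(T[...,2]>.155)&(T[...,2]<.18)&(np.abs(T[...,1])<.03)
ys,xs=np.where(m);print(m.sum(),T[m].min(0),T[m].max(0),np.median(T[m],0))
top=T[m];print('plane',np.linalg.svd(top-top.mean(0),full_matrices=False)[2][2])
E
```

```text
t 18.8 q [-6.9500e-02  1.7200e-02  1.1817e+00  1.2000e-03  1.9534e+00 -7.2500e-02] p [0.511  0.0213 0.5379] rpy [-3.1310e+00 -1.9000e-03  1.5742e+00] F [ 0.4 -0.4 -1.5] w 0.042
(array([ 0.988, -0.417, -0.014]), array([-0.0067, -0.0012,  0.0021]))
14160 [-0.03843566 -0.02999128  0.15501094] [0.04773594 0.02999596 0.17999968] [0.01021052 0.00037032 0.17328501]
plane [ 0.0190514   0.01186616 -0.99974809]
```

View pics/w15.png

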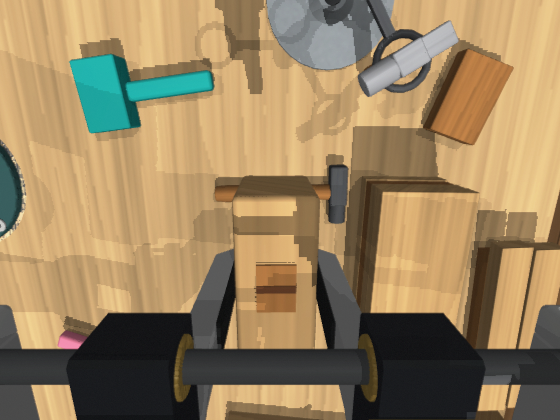

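>>> move_arm(
  increments=[
    [[0, 0.3, -0.15, 0, 0, 0, 0], [0, 0.6, -0.3, 0, -0.003, 0, 0], [0, 0.9, -0.42, 0, -0.0067, 0, 0], [0, 0.99, -0.42, 0, -0.0067, 0, 0], [0, 0.99, -0.42, 0, -0.0067, 0, 0]],
  ],
)

```text
time: 19.27
tool_pos: [0.471, 0.1195, 0.5361]
ee_rot: [-3.139, -0.001, 1.573]
wrist_force: [-0.3, -0.6, -2.2]
width: 0.0419
```

>>> move_arm(
  increments=[
    [[0, 0.3, 0, 0, 0, 0, 0], [0, 0.6, 0, 0, 0, 0, 0], [0, 0.8, 0, 0, 0, 0, 0], [0, 0.9, 0, 0, 0, 0, 0], [0, 0.9, 0, 0, 0, 0, 0], [0, 0.9, 0, 0, 0, 0, 0]],
  ],
)

```text
time: 19.77
tool_pos: [0.4709, 0.2077, 0.5372]
ee_rot: [-3.141, 0.001, 1.57]
wrist_force: [0.5, -0.3, -1.3]
width: 0.0418
```

```bash
python3 log.py; python3 - <<'E'
from h import *
print(plan([.469,.249,.54],Rdown(np.pi/2)))
for n in ('wrist','side','scene'): snap(n,n+'16')
z=load('side16');a=cv2.resize(z['im'][170:310,210:350,::-1],(560,560)); z=load('scene16'); b=cv2.resize(z['im'][100:240,260:400,::-1],(560,560)); cv2.imwrite('pics/c16.png',cv2.resize(np.hstack([a,b]),(800,400)))
E
```

```text
t 19.7667 q [ 3.0530e-01  2.0800e-02  1.1794e+00 -4.0000e-04  1.9423e+00  3.0640e-01] p [0.4709 0.2077 0.5372] rpy [-3.1408e+00  6.0000e-04  1.5696e+00] F [ 0.5 -0.3 -1.3] w 0.0418
(array([ 0.413, -0.019, -0.028]), array([-0.0005,  0.0004, -0.0008]))
```

View pics/c16.png

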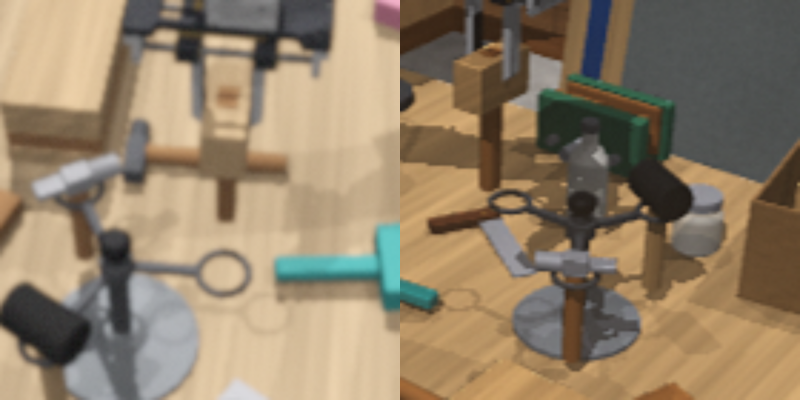

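View pics/wrist16.png

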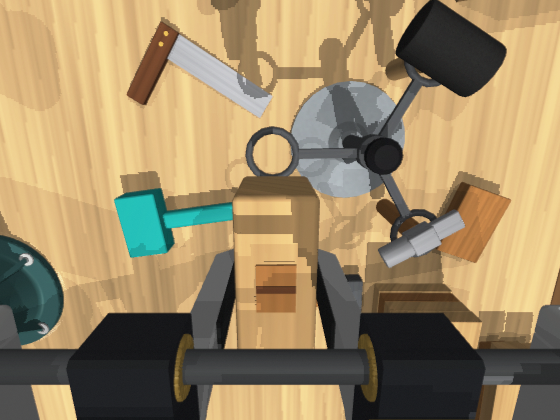

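```bash
python3 - <<'E'
from h import *
z=load('wrist16');C=cloud(z)
m=(C[...,2]>.125)&(C[...,2]<.165)
cs,h=cv2.findContours((m*255).astype(np.uint8),cv2.RETR_CCOMP,cv2.CHAIN_APPROX_NONE)
for i,c in enumerate(cs):
    if len(c)>60 and h[0][i][3]>=0:
        e=cv2.fitEllipse(c); print(cv2.contourArea(c),e,ray(z,*e[0],.146))
rr=np.hypot(*(np.mgrid[:420,:560]-np.array([153,272])[:,None,None]))
P=C[m&(rr<30)];print('ring z',np.percentile(P[:,2],[5,50,95]))
o=robot.get_obs();R=Rn.from_euler('xyz',o['ee_rot']).as_matrix()
for n,p in (('side16',None),('scene16',None)):
    f=load(n)
    for zz in (.186,.25): print(n,'pred axis px',zz,proj(f,o['tool_pos']+R[:,2]*((o['tool_pos'][2]-zz))).round(1))
    # measured handle edges: wood-dark colour in rows
    hsv=cv2.cvtColor(f['im'],cv2.COLOR_RGB2HSV)
    u,v=proj(f,[.4709,.2077,.22]).astype(int)
    for r in range(v-10,v+14,4):
        print(r,[tuple(f['im'][r,c]) for c in range(u-7,u+8,2)] if r==v-2 else '',end='')
        g=f['im'][r,u-14:u+15].astype(int).sum(1); print([int(x) for x in g[::2]])
E
```

```text
1301.0 ((272.32586669921875, 153.59486389160156), (40.60105514526367, 40.872406005859375), 168.87838745117188) [0.46795823 0.25003621 0.146     ]
ring z [0.14594085 0.14823788 0.1497661 ]
side16 pred axis px 0.186 [288.3 245. ]
side16 pred axis px 0.25 [288.6 231.2]
227 [252, 253, 246, 294, 307, 308, 304, 306, 302, 310, 302, 291, 297, 311, 305]
231 [426, 429, 396, 335, 327, 324, 286, 288, 301, 296, 308, 311, 308, 316, 320]
235 [(np.uint8(209), np.uint8(185), np.uint8(152)), (np.uint8(209), np.uint8(185), np.uint8(152)), (np.uint8(175), np.uint8(150), np.uint8(119)), (np.uint8(96), np.uint8(72), np.uint8(51)), (np.uint8(89), np.uint8(64), np.uint8(47)), (np.uint8(101), np.uint8(76), np.uint8(54)), (np.uint8(179), np.uint8(154), np.uint8(121)), (np.uint8(203), np.uint8(178), np.uint8(145))][566, 568, 532, 535, 551, 525, 302, 206, 197, 340, 515, 523, 514, 526, 537]
239 [571, 559, 530, 539, 549, 524, 292, 201, 206, 344, 528, 524, 523, 542, 540]
243 [569, 549, 529, 542, 541, 519, 295, 202, 204, 393, 546, 538, 524, 539, 540]
247 [560, 535, 532, 542, 542, 527, 421, 331, 351, 480, 548, 524, 
[... 232 characters left out ...]
78, 234, 215, 223, 185]
154 [(np.uint8(114), np.uint8(91), np.uint8(62)), (np.uint8(96), np.uint8(66), np.uint8(40)), (np.uint8(100), np.uint8(64), np.uint8(36)), (np.uint8(83), np.uint8(55), np.uint8(34)), (np.uint8(69), np.uint8(47), np.uint8(30)), (np.uint8(113), np.uint8(89), np.uint8(59)), (np.uint8(122), np.uint8(95), np.uint8(65)), (np.uint8(123), np.uint8(96), np.uint8(64))][264, 264, 262, 265, 234, 200, 201, 155, 191, 283, 286, 282, 270, 203, 292]
158 [346, 254, 270, 270, 224, 202, 199, 156, 235, 285, 273, 265, 258, 247, 240]
162 [459, 459, 460, 462, 374, 199, 195, 154, 215, 250, 235, 238, 251, 244, 257]
166 [460, 493, 491, 473, 452, 231, 179, 352, 301, 241, 249, 327, 430, 293, 269]
```

>>> move_arm(
  increments=[
    [[0, 0.2, -0.013, 0, 0, 0, 0], [0, 0.35, -0.027, 0, 0, 0, 0], [0, 0.418, -0.027, 0, 0, 0, 0], [0, 0.418, -0.027, 0.1, 0, 0, 0], [0, 0.418, -0.027, 0.2, 0, 0, 0], [0, 0.418, -0.027, 0.2, 0, 0, 0], [0, 0.418, -0.027, 0.2, 0, 0, 0]],
  ],
)

```text
time: 20.5
tool_pos: [0.467, 0.2497, 0.5169]
ee_rot: [-3.14, -0.0, 1.57]
wrist_force: [0.3, -1.2, -0.8]
width: 0.0418
```

```bash
python3 log.py; python3 - <<'E'
from h import *
print(plan([.4682,.2495,.517],Rdown(np.pi/2)))
for n in ('side','scene'): snap(n,n+'17')
z=load('side17');a=cv2.resize(z['im'][220:290,240:310,::-1],(400,400),interpolation=2); z=load('scene17'); b=cv2.resize(z['im'][135:205,270:340,::-1],(400,400),interpolation=2); cv2.imwrite('pics/c17.png',np.hstack([a,b]))
for n in ('side17','scene17'):
    f=load(n)
    print(n,proj(f,[.4682,.2495,.165]).round(1),'ring',proj(f,[.4682,.2495,.146]).round(1))
E
```

```text
t 20.5 q [3.8370e-01 4.7400e-02 1.1922e+00 7.0000e-04 1.9033e+00 3.8490e-01] p [0.467  0.2497 0.5169] rpy [-3.1401e+00 -1.0000e-04  1.5699e+00] F [ 0.3 -1.2 -0.8] w 0.0418
(array([-0.002,  0.012, -0.001]), array([-0.0009, -0.0001, -0.0006]))
side17 [287.4 261.1] ring [287.3 264.9]
scene17 [299.4 165.7] ring [299.4 170.2]
```

View pics/c17.png

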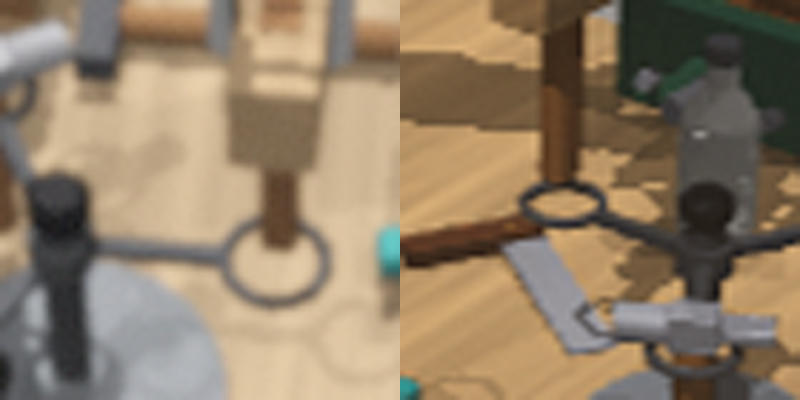

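The handle end is above the ring, 1-2 mm off in both views. I'll correct 1.2 mm and lower slowly.

>>> move_arm(
  increments=[
    [[0, 0, 0.012, 0, 0, 0, 0], [0, 0, 0.012, 0.1, 0, 0, 0], [0, 0, 0.012, 0.2, 0, 0, 0], [0, 0, 0.012, 0.3, 0, 0, 0], [0, 0, 0.012, 0.4, 0, 0, 0], [0, 0, 0.012, 0.4, 0, 0, 0]],
  ],
)

```text
time: 21.1
tool_pos: [0.468, 0.2505, 0.4747]
ee_rot: [-3.137, 0.001, 1.571]
wrist_force: [0.6, -0.6, -2.9]
width: 0.042
```

```bash
python3 log.py; python3 - <<'E'
from h import *
print(plan([.4682,.2495,.477],Rdown(np.pi/2)))
for n in ('side','scene'): snap(n,n+'18')
z=load('side18');a=cv2.resize(z['im'][220:290,240:310,::-1],(400,400),interpolation=2); z=load('scene18'); b=cv2.resize(z['im'][135:205,270:340,::-1],(400,400),interpolation=2); cv2.imwrite('pics/c18.png',np.hstack([a,b]))
E
```

```text
t 21.1 q [3.8430e-01 4.2800e-02 1.2802e+00 1.1000e-03 1.8230e+00 3.8440e-01] p [0.468  0.2505 0.4747] rpy [-3.1371e+00  7.0000e-04  1.5710e+00] F [ 0.6 -0.6 -2.9] w 0.042
(array([-0.01 ,  0.002, -0.023]), array([-0.0028,  0.0004,  0.0001]))
```

View pics/c18.png

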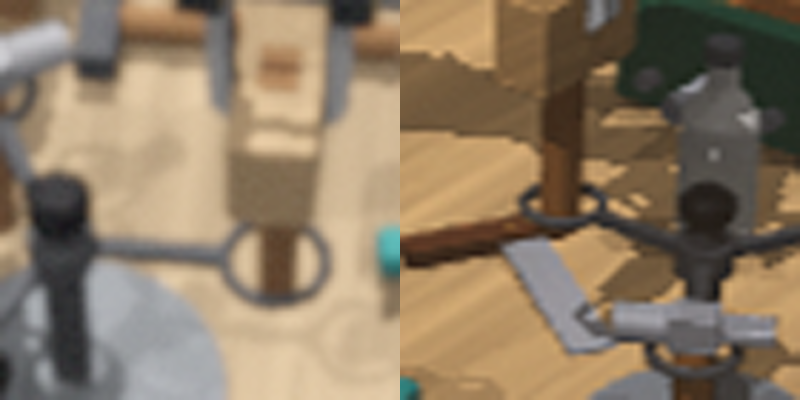

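The handle is inside the ring, centred, with no side force. I'll keep lowering.

>>> move_arm(
  increments=[
    [[0, -0.01, 0, 0.1, 0, 0, 0], [0, -0.01, 0, 0.2, 0, 0, 0], [0, -0.01, 0, 0.3, 0, 0, 0], [0, -0.01, 0, 0.4, 0, 0, 0], [0, -0.01, 0, 0.5, 0, 0, 0], [0, -0.01, 0, 0.6, 0, 0, 0], [0, -0.01, 0, 0.7, 0, 0, 0], [0, -0.01, 0, 0.7, 0, 0, 0]],
  ],
)

```text
time: 21.87
tool_pos: [0.4679, 0.2495, 0.4053]
ee_rot: [-3.138, 0.0, 1.571]
wrist_force: [-0.1, -0.2, -2.1]
width: 0.0416
```

```bash
python3 log.py; python3 - <<'E'
from h import *
print(plan([.4682,.2495,.402],Rdown(np.pi/2)))
for n in ('side','scene'): snap(n,n+'19')
z=load('side19');a=cv2.resize(z['im'][220:290,240:310,::-1],(400,400),interpolation=2); z=load('scene19'); b=cv2.resize(z['im'][135:205,270:340,::-1],(400,400),interpolation=2); cv2.imwrite('pics/c19.png',np.hstack([a,b]))
E
```

```text
t 21.8667 q [3.8260e-01 4.4100e-02 1.4151e+00 1.1000e-03 1.6858e+00 3.8260e-01] p [0.4679 0.2495 0.4053] rpy [-3.1381e+00  3.0000e-04  1.5709e+00] F [-0.1 -0.2 -2.1] w 0.0416
(array([0.   , 0.003, 0.033]), array([-0.0022,  0.0002,  0.0001]))
```

View pics/c19.png

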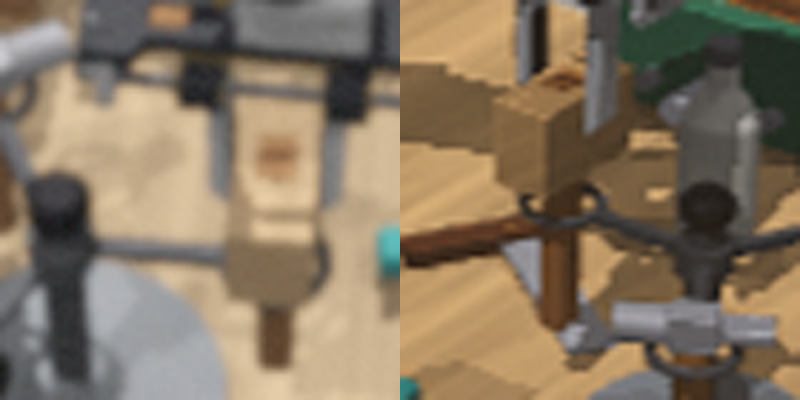

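>>> move_arm(
  increments=[
    [[0, 0, 0, 0.05, 0, 0, 0], [0, 0, 0, 0.1, 0, 0, 0], [0, 0, 0, 0.15, 0, 0, 0], [0, 0, 0, 0.17, 0, 0, 0], [0, 0, 0, 0.17, 0, 0, 0]],
  ],
)

```text
time: 22.38
tool_pos: [0.4681, 0.2496, 0.3906]
ee_rot: [-3.141, -0.001, 1.571]
wrist_force: [-0.2, -0.2, -2.4]
width: 0.0419
```

>>> move_arm(
  increments=[
    [[0, 0, 0, 0.015, 0, 0, 0], [0, 0, 0, 0.03, 0, 0, 0], [0, 0, 0, 0.03, 0, 0, 0]],
  ],
)

```text
time: 22.63
tool_pos: [0.4682, 0.2496, 0.3884]
ee_rot: [3.141, -0.002, 1.571]
wrist_force: [-0.2, 0.1, -1.4]
width: 0.0418
```

```bash
python3 log.py
```

```text
t 22.6333 q [3.8260e-01 4.7100e-02 1.4454e+00 1.1000e-03 1.6475e+00 3.8270e-01] p [0.4682 0.2496 0.3884] rpy [ 3.1405e+00 -1.6000e-03  1.5709e+00] F [-0.2  0.1 -1.4] w 0.0418
```

Still hanging free. I'll continue in 2 mm steps until the force shows contact.

>>> move_arm(
  increments=[
    [[0, 0, 0, 0.02, 0, 0, 0], [0, 0, 0, 0.03, 0, 0, 0], [0, 0, 0, 0.03, 0, 0, 0]],
  ],
)

```text
time: 22.88
tool_pos: [0.4682, 0.2496, 0.3853]
ee_rot: [3.141, -0.001, 1.571]
wrist_force: [-0.3, 0.7, -2.2]
width: 0.0419
```

>>> move_arm(
  increments=[
    [[0, 0, 0, 0.02, 0, 0, 0], [0, 0, 0, 0.02, 0, 0, 0], [0, 0, 0, 0.02, 0, 0, 0]],
  ],
)

```text
time: 23.13
tool_pos: [0.4682, 0.2496, 0.3834]
ee_rot: [3.141, -0.002, 1.571]
wrist_force: [0.6, 0.4, -2.3]
width: 0.0419
```

```bash
python3 log.py
```

```text
t 23.1333 q [3.8270e-01 4.8500e-02 1.4537e+00 1.1000e-03 1.6378e+00 3.8260e-01] p [0.4682 0.2496 0.3834] rpy [ 3.1406e+00 -1.5000e-03  1.5709e+00] F [ 0.6  0.4 -2.3] w 0.0419
```

>>> move_arm(
  increments=[
    [[0, 0, 0, 0.02, 0, 0, 0], [0, 0, 0, 0.02, 0, 0, 0], [0, 0, 0, 0.02, 0, 0, 0]],
  ],
)

```text
time: 23.38
tool_pos: [0.4682, 0.2497, 0.3824]
ee_rot: [3.139, -0.002, 1.571]
wrist_force: [-0.3, 0.1, 1.9]
width: 0.0416
```

```bash
python3 log.py
```

```text
t 23.3833 q [3.8270e-01 4.8400e-02 1.4559e+00 1.1000e-03 1.6342e+00 3.8260e-01] p [0.4682 0.2497 0.3824] rpy [ 3.1391e+00 -2.2000e-03  1.5710e+00] F [-0.3  0.1  1.9] w 0.0416
```

Contact: the force went from -2.3 to +1.9 N. A quick look before release.

>>> move_arm(
  increments=[
    [[0, 0, 0, 0.007, 0, 0, 0], [0, 0, 0, 0.007, 0, 0, 0], [0, 0, 0, 0.007, 0, 0, 0]],
  ],
)

```text
time: 23.63
tool_pos: [0.4682, 0.2496, 0.3823]
ee_rot: [3.139, -0.002, 1.571]
wrist_force: [-1.6, -1.0, 5.5]
width: 0.0419
```

```bash
python3 log.py; python3 - <<'E'
from h import *
for n in ('side','scene'): snap(n,n+'20')
z=load('side20');a=cv2.resize(z['im'][220:290,240:310,::-1],(400,400),interpolation=2); z=load('scene20'); b=cv2.resize(z['im'][135:205,270:340,::-1],(400,400),interpolation=2); cv2.imwrite('pics/c20.png',np.hstack([a,b]))
E
```

```text
t 23.6333 q [3.8260e-01 4.8100e-02 1.4564e+00 1.0000e-03 1.6336e+00 3.8250e-01] p [0.4682 0.2496 0.3823] rpy [ 3.1387e+00 -2.3000e-03  1.5710e+00] F [-1.6 -1.   5.5] w 0.0419
```

View pics/c20.png

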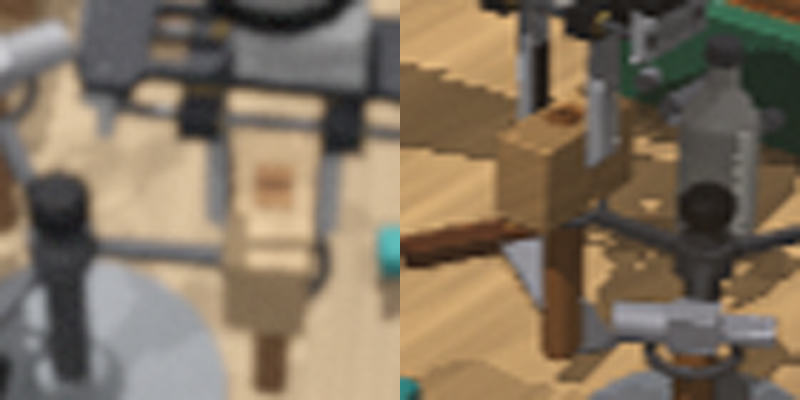

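The head is seated on the ring. I'll open, wait, then withdraw straight up.

>>> move_arm(
  increments=[
    [[0.6, 0, 0, 0, 0, 0, 0], [0.6, 0, 0, 0, 0, 0, 0], [0.6, 0, 0, 0, 0, 0, 0], [0.6, 0, 0, 0, 0, 0, 0], [0.6, 0, 0, -0.1, 0, 0, 0], [0.6, 0, 0, -0.3, 0, 0, 0], [0.6, 0, 0, -0.6, 0, 0, 0], [0.6, 0, 0, -0.9, 0, 0, 0]],
  ],
)

```text
time: 24.4
tool_pos: [0.468, 0.2494, 0.4714]
ee_rot: [-3.141, -0.001, 1.571]
wrist_force: [0.9, 0.4, -0.5]
width: 0.0565
```

>>> move_arm(
  increments=[
    [[0.6, -0.6, 0, -0.3, 0, 0, 0], [0.6, -0.6, 0, -0.3, 0, 0, 0], [0.6, -0.6, 0, -0.3, 0, 0, 0], [0.6, -0.6, 0, -0.3, 0, 0, 0]],
  ],
)

```text
time: 24.73
tool_pos: [0.468, 0.1887, 0.5024]
ee_rot: [3.137, -0.003, 1.569]
wrist_force: [-0.5, 0.7, -1.1]
width: 0.056
```

```bash
python3 log.py; python3 - <<'E'
from h import *
for n in ('side','scene','wrist'): snap(n,n+'21')
z=load('side21');a=cv2.resize(z['im'][200:300,220:320,::-1],(400,400),interpolation=2); z=load('scene21'); b=cv2.resize(z['im'][125:225,260:360,::-1],(400,400),interpolation=2); cv2.imwrite('pics/c21.png',np.hstack([a,b]))
z=load('wrist21');C=cloud(z)
m=(C[...,2]>.195)&(C[...,2]<.225)&(C[...,0]<.53)&(C[...,0]>.42)&(C[...,1]>.19)&(C[...,1]<.31);P=C[m]
if len(P):
    print(m.sum(),cv2.minAreaRect((P[:,:2]*1000).astype(np.float32)),np.percentile(P[:,2],[5,50,95]));n=np.linalg.svd(P-P.mean(0),full_matrices=False)[2][2];print('top normal',n)
E
```

```text
t 24.7333 q [ 2.7040e-01 -1.4400e-02  1.2836e+00  1.7000e-03  1.8675e+00  2.7270e-01] p [0.468  0.1887 0.5024] rpy [ 3.1373e+00 -2.9000e-03  1.5690e+00] F [-0.5  0.7 -1.1] w 0.056
6297 ((469.2699890136719, 249.1678924560547), (42.08020782470703, 95.38485717773438), 0.19551688432693481) [0.20746668 0.20892481 0.21071418]
top normal [-1.06579782e-03  9.09531875e-04  9.99999018e-01]
```

View pics/c21.png

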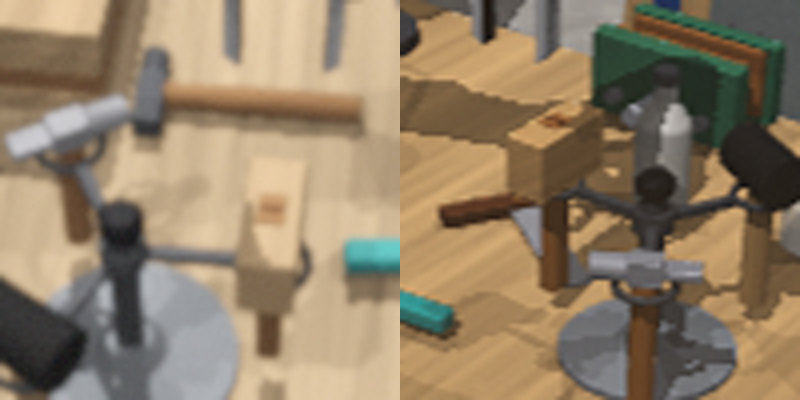

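View pics/wrist21.png

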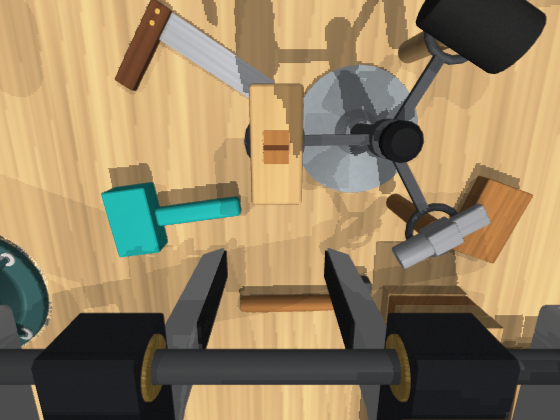

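The mallet's head is level, its top is at 0.209 m against 0.210 expected, and its centre (0.469,0.249) is within about 1 mm of the ring centre. The robot is clear, so I'm handing in.

```bash
python3 - <<'E'
from h import *
print(robot.close_job())
E
```

```text
the job is handed in; nothing more can be done
None
```

The mallet hangs in the ring that was empty, on the side of the rack facing the robot, and the job was handed in at about 25 s of the 70 s allowed. `close_job` gave no verdict.

- **What I did:** I pushed the empty arm round with closed fingers. I took the mallet by its handle with the tool tilted 30° and leant it head-up on the stack edge. I then took it again by the cheeks from above and lowered it through the ring in 1–3 mm steps. Contact showed as the vertical force going from about -2 N to +2 N, then +5.5 N after one more small step. After that I opened the gripper and withdrew straight up.
- **Last checks (wrist camera):**
  - The head top is level, with its normal within about 0.1° of vertical.
  - The top is 0.209 m up against 0.210 m expected, so the underside is on the ring within about 1 mm.
  - The head centre is at (0.469, 0.249) and the ring centre measures (0.468, 0.2495), about 1 mm apart.
  - The ring measures within about 1° of the direction facing the robot.
  - The gripper touches nothing, and I saw no other thing moved in the views I checked; the tape, plane and pink look-alike are not in that last wrist view.
- **Disagreements:** Scene-camera positions differed from the other two views by about 4–6 mm. I relied on the wrist camera for the ring and both grasps. The depth readings were about 1 mm low, and an early plane fit of the leaning mallet's cheek took in wrong pixels and was redone.

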